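# Build up the grooving stack on the bench spindle

### The job

Set up the bench spindle for grooving pine rails: thread the tall spacer collar onto the spindle first, then the grooving cutter hub upwards, then the thin clamping collar, feeling each keyway onto the spindle's key and pushing each ring down fully home, so that the spacer rests on the shoulder and no gap is left in the stack. Leave the nut, the spare ring and everything else on the bench where they are.

Things in the scene. Friction and masses are not known exactly. Their poses are not given: they have to be found in the camera images.
- machine: the spindle unit, fixed: a grey table plate 270 x 240 mm, 10 mm thick, with a vertical spindle standing out of it. Origin on the bench under the spindle's axis; the plate reaches from x -110 to +160 mm and y -120 to +120 mm of it. Along its +x side stands a split fence, 45 mm above the plate, its face 96 mm from the spindle's axis.
- spindle_seat (a point): on the spindle's axis at the top face of its shoulder (46 mm diameter, 18 mm above the bench), on which the first ring must rest. Axes as the machine's, z up. The spindle above it is a vertical steel post of 20 mm diameter; the bores are loose on it by 1.25 mm all round. Its brake is on: it does not turn.
- spindle_tip (a point): on the axis at the top end of the spindle, 68 mm above the shoulder. The last 8 mm taper to 11 mm diameter for a lead-in; below the taper the post is plain for 6 mm down to the end of the key.
- key_level (a point): on the axis at the height of the key's top end, 54 mm above the shoulder. The key, 6 mm wide and out to 15 mm from the axis, runs from here down to the shoulder; its top 3 mm taper to 3.2 mm wide. A ring rests on its end unless the keyway is over it within about 0.1 rad. It points along the machine's -x give or take 0.55 rad; the angle is not given: feel for it, or look.
- top_ball (a point): on the axis at the height of the uppermost of three spring-loaded balls in the side of the spindle opposite the key; they stand 42, 24 and 6 mm above the shoulder and catch a ring's underside about 5 mm above each. A ring may sag slowly from ball to ball but its weight never takes it home: push it evenly past every ball, with 8 to 20 N, to its stop.
- spacer: the tall spacer collar: plain steel ring, 60 mm outside diameter, 18 mm high, 0.16 kg. Flat on the bench. Origin: centre of the underside, z up. Bore 22.5 mm, with a keyway 9 mm wide, cut to 16.5 mm from the axis, through the whole height on the ring's own -x side.
- cutter: the grooving cutter: a steel hub of 48 mm outside diameter, 18 mm high, with a toothed disc of 89 mm over its four teeth round its foot (1.5 to 6.7 mm above the underside), 0.24 kg. Lies and goes on hub up; grasp the hub above the teeth. Flat on the bench. Origin: centre of the underside, z up. Bore 22.5 mm, with a keyway 9 mm wide, cut to 16.5 mm from the axis, through the whole height on the ring's own -x side.
- collar: the thin clamping collar: plain steel ring, 50 mm outside diameter, 12 mm high, 0.09 kg. Flat on the bench. Origin: centre of the underside, z up. Bore 22.5 mm, with a keyway 9 mm wide, cut to 16.5 mm from the axis, through the whole height on the ring's own -x side.
- nut: the spindle's hexagon nut, 30 mm across flats, 14 mm high, lying loose on the machine plate; origin under its centre. Not needed now; a bystander.
- spare: a spare plain ring, 72 mm outside, 44 mm bore, 26 mm high, without keyway; it does not belong to the stack; origin under its centre; a bystander.
- spanner: open-ended spanner, 200 mm long, lying flat along its own x, origin near its middle; a bystander.
- strip: pine rail 240 x 32 x 12 mm with a groove along its top, lying flat along its own x; origin under its centre; a bystander.
- flask: drinking flask, 68 mm diameter, 220 mm tall, standing; origin under its centre; a bystander.
There are look-alikes about, which are no part of the job. Leave any purple look-alike of the collar alone. What is shaped like the cutter but turquoise is not meant.

How it is judged:
At the end, for the whole second after the job is handed in: Each ring is on the spindle, at rest, upright within 0.06 rad, centred on its axis within 3 mm, and at its height above the shoulder within 2 mm: underside of the spacer at 0 mm, of the cutter (hub up) at 18 mm, of the thin collar at 36 mm (z of spacer in the frame of spindle_seat between -0.002 and 0.002 m and horizontal distance between each of spacer, cutter, collar and spindle_seat below 0.003 m and angle between each of spacer, cutter, collar's own z axis and vertical below 0.06 rad and linear speed of each of spacer, cutter, collar below 0.01 m/s and z of cutter in the frame of spindle_seat between 0.016 and 0.02 m and z of collar in the frame of spindle_seat between 0.034 and 0.038 m); the robot touches nothing.
It fails at once if a bystander (nut, spare ring, spanner, pine rail or flask) is moved more than 25 mm (distance of any of nut, spare, spanner, strip, flask from where it was at the start of the episode above 0.025 m).
It also fails if it takes over 72 s, if anything falls off the work surface, if the arm or the gripper's body presses on something with over 40 N, if the wrist force passes 120 N, or if a joint passes its speed limit or range.

### The arm

A 6-joint arm with a two-finger parallel gripper is mounted at the origin on the work surface. World frame = base frame: x ahead of the robot, y to its left, z up, the work surface at z = 0. Lengths are in m, angles in rad, forces in N, time in s.
With the tool pointing down it reaches from about 0.25 to 0.775 m from the base axis. Payload 8.9 kg.
Tool frame: the origin (TCP) lies midway between the tips of the shut fingers; the grasp point (between the pads) lies 19 mm behind it (robot.grasp_offset is the distance from the TCP to the grasp point, in m); z points along the fingers, x is the direction in which the jaws open and shut, and the axes are right-handed (so a half turn about z gives the same grasp; the last joint's range is limited). The gripper opens to 85 mm and grips with 20 to 120 N. Pads are 22 mm wide; open, the fingers measure 114 mm over their backs; the gripper's body (76 mm by 85 mm) begins 54 mm behind the grasp point. The pads swing forward as they close: fully open they stand 13 mm farther back than shut.
Start: joints at [1.017, 0.291, -0.153, 1.127, 0, 1.431], TCP at [0.212, 0.48, 0.231] pointing down, gripper open.
Joint ranges: [-2.52, 2.52], [-0.91, 1.74], [-1.3, 1.37], [-1.96, 2.02], [-1.52, 1.47], [-3.14, 3.14]. Speed limits (rad/s): [2.22, 2.22, 2.79, 3.14, 3.14, 3.14].

### API

Orientations are given as a rotation vector (axis times angle).
In Python, from cell import robot gives the robot as it stands.
- The arm moves only by the tool servo_tool, never from a script. Its argument "plan" is a list that holds one entry, the list of rows, each a list of 5 numbers: the shift along the tool's x, y, z in m, then the turn about the tool's z in degrees, then the finger opening in m, from 0 to 0.0854. A call has 1 to 5 rows; each row shifts and turns the commanded pose from where the row before left it, along the tool's axes as they then stand; what a row does not reach is not made up. A row lasts 1/12 s, in which the tool goes at most 41.7 mm and 7.16 degrees, less where a joint would pass 70% of its speed; a pose out of reach is approached as far as the arm can. A call is refused whole if a number of a shift passes 0.0417 or a number of a turn 7.16, either way. A call with a gripper value outside its range is refused whole. The fingers move at their own pace and stop on an object; the grip force is fixed at half the most. Time passes only in rows, so rows that do not move let the fingers close. It gives the time, the measured TCP pose, the force and the opening at its end, in the units of the state.
- robot.observe(): the state, without advancing time (a new reading comes with each control period).
- robot.camera(name): name is "scene" or "top"; returns a dict with "color" (420x560x3 uint8, blue, green, red), "range_z" (420x560 float32, m along the optical axis (not along the pixel's ray), 0 where there is no reading), "K" (3x3 intrinsics, pixels), "distortion" ([k1, k2, p1, p2, k3] as OpenCV has them; the pictures are not rectified), "xyz" and "orientation" of the camera in the world. Camera axes: x right, y down, z forward; pixel columns grow to the right and rows downward; lengths in m; the calibration is good to about 2 mm. A picture is of the moment at which its call begins.
- robot.sign_off(): hands the job in, once; it reports no verdict.
The state is a dict: "t": time; "joint_pos": joint angles; "qd": joint speeds; "effort": joint torques, N m; "eef_pos": TCP position; "orientation": TCP orientation; "wrist_force": force on the tool from outside, world axes, zero at the start; "wrist_torque": the same for the moment, N m; "grip_width": finger opening in m.
Only numpy, scipy, OpenCV 4.12 (cv2) and the standard library are available. Lean on these libraries where they do the work, as an engineer would, in place of code of your own. Each camera call takes 0.05 s, during which the arm holds its last target.

## Working session

There is one attempt and no reset: what is moved stays moved. The work goes in short steps, Python scripts to look and compute and a tool call to move; the robot and the scene stay as the last step left them, time stands still between calls to the robot, and variables do not carry over. Pictures are saved under pics/ and viewed, and the job is handed in when it is done.

Besides the shell and the picture viewer there is one more tool, called after "Request:" as name(argument=value, ...), one argument or row to a line, values as JSON. servo_tool: Moves the arm, as the interface text tells. Its arguments: {"type":"object","properties":{"plan":{"type":"array"}},"required":["plan"]}

```bash
ls -la; mkdir -p pics; python3 - <<'E'
from cell import robot
import cv2,pickle
o=robot.observe();print(o)
d={}
for n in("scene","top"):
    c=robot.camera(n);d[n]=c
    cv2.imwrite(f"pics/{n}0.png",c["color"])
    print(n,c["K"],c["distortion"],c["xyz"],c["orientation"])
pickle.dump(d,open("cam0.pkl","wb"))
E
```

```text
total 12
drwxr-xr-x  3 agent agent 4096 Dec  7 16:08 .
drwxr-xr-x 23 root  root  4096 Dec  7 16:08 ..
drwxr-xr-x  2 agent agent 4096 Dec  7 16:08 pics
{'t': 0.0, 'joint_pos': array([ 1.01672517e+00,  2.91317498e-01, -1.54143224e-01,  1.12674106e+00,
        3.15090525e-06,  1.43148101e+00]), 'qd': array([-3.88010958e-04, -1.28032289e-03, -6.20767709e-04,  3.76666581e-06,
        1.88412462e-03, -7.73717288e-04]), 'effort': array([-7.72563835e-04, -5.37149262e+01,  3.31364501e+01,  1.58759201e-02,
       -2.19151038e-04,  1.84865576e-05]), 'eef_pos': array([0.21131129, 0.48008396, 0.2307067 ]), 'orientation': array([ 2.63073009e+00,  1.71613719e+00, -2.00034092e-03]), 'wrist_force': array([-0.82906318, -0.27390232, -0.40578817]), 'wrist_torque': array([ 0.01725601, -0.02840948,  0.02965719]), 'grip_width': 0.08525444932636293}
scene [[382.53646386   0.         280.67573823]
 [  0.         382.53646386 219.89748236]
 [  0.           0.           1.        ]] [-0.01269433  0.          0.          0.          0.        ] [ 1.1938524  -0.2548715   0.87413982] [-2.03898384 -1.34079681  0.5514649 ]
top [[387.51865499   0.         276.57333986]
 [  0.         387.51865499 210.25678645]
 [  0.           0.           1.        ]] [-0.00448247  0.          0.          0.          0.        ] [0.38349301 0.07184493 1.0712427 ] [-2.18400942  2.19480169 -0.1226693 ]
```

View pics/scene0.png

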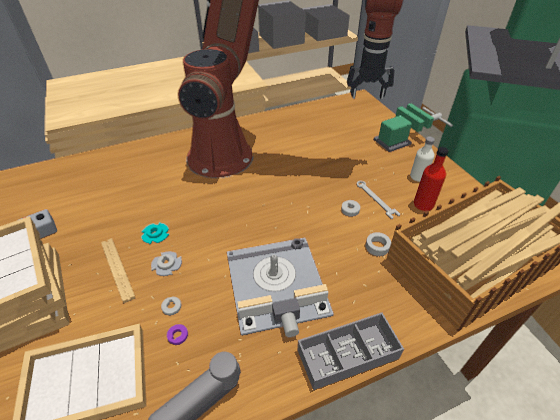

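View pics/top0.png

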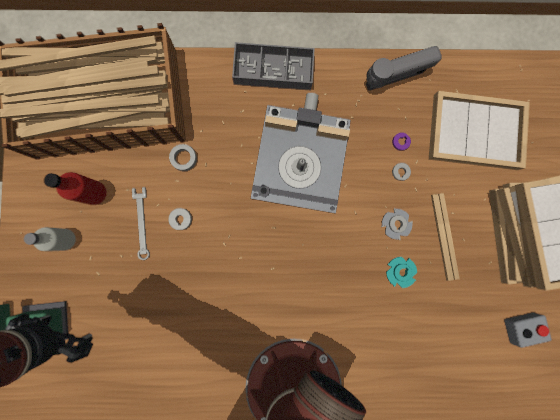

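```bash
cat > h.py <<'E'
import numpy as np,cv2,pickle
from scipy.spatial.transform import Rotation as R
def rays(c,uv):
    uv=np.asarray(uv,float).reshape(-1,1,2)
    n=cv2.undistortPoints(uv,c["K"],np.array(c["distortion"])).reshape(-1,2)
    d=np.c_[n,np.ones(len(n))]
    return d@R.from_rotvec(c["orientation"]).as_matrix().T
def plane(c,uv,z):
    d=rays(c,uv);o=np.array(c["xyz"]);return o+d*((z-o[2])/d[:,2])[:,None]
def cloud(c):
    h,w=c["range_z"].shape
    u,v=np.meshgrid(np.arange(w),np.arange(h))
    d=rays(c,np.c_[u.ravel(),v.ravel()])
    return (np.array(c["xyz"])+d*c["range_z"].reshape(-1,1)).reshape(h,w,3)
def proj(c,P):
    Rm=R.from_rotvec(c["orientation"]).as_matrix()
    rv=cv2.Rodrigues(Rm.T)[0];t=-Rm.T@np.array(c["xyz"])
    return cv2.projectPoints(np.asarray(P,float).reshape(-1,3),rv,t,c["K"],np.array(c["distortion"]))[0].reshape(-1,2)
def crop(c,u,v,r,s):
    im=c["color"][max(0,v-r):v+r,max(0,u-r):u+r];return cv2.resize(im,None,fx=s,fy=s,interpolation=cv2.INTER_CUBIC)
E
python3 - <<'E'
from h import *
d=pickle.load(open("cam0.pkl","rb"));t=d["top"];s=d["scene"]
a=[crop(t,*p,22,8) for p in((180,219),(397,224),(402,171))]+[crop(t,301,165,22,8)]
b=[crop(s,*p,22,8) for p in((351,208),(166,263),(172,306),(273,267))]
cv2.imwrite("pics/zt.png",cv2.resize(np.vstack([np.hstack(a[:2]),np.hstack(a[2:])]),(600,600)))
cv2.imwrite("pics/zs.png",cv2.resize(np.vstack([np.hstack(b[:2]),np.hstack(b[2:])]),(600,600)))
for c in(t,s):
    P=cloud(c)
    for p in ((180,219),(397,224),(402,171),(301,165)) if c is t else ((351,208),(166,263),(172,306),(273,258)):
        u,v=p; print(p, np.round(P[v-14:v+15:4,u-14:u+15:4,2]*1000).astype(int).tolist())
E
```

```text
(180, 219) [[0, 0, -4, 2, 2, 1, 2, 0], [-5, -1, -1, 15, 17, -5, 0, 1], [0, 14, 20, 15, 16, 16, 2, -1], [-2, 16, 17, -3, 1, 19, 15, -2], [-2, 12, 16, -3, 1, 15, 19, -3], [1, 19, 19, 19, 15, 16, -1, 0], [0, 1, -3, 17, 19, -2, -3, -3], [-3, -1, -3, -6, 1, -1, -4, -4]]
(397, 224) [[-2, -1, 1, 4, 2, 1, 1, -3], [-3, 3, 8, 6, 4, 2, 3, -5], [6, 6, 8, 16, 14, 17, 2, -2], [5, 3, 19, -3, 0, 14, 6, 4], [4, 7, 17, 18, 0, 18, 5, 2], [-3, 9, 8, 16, 14, 18, 6, -3], [-3, 7, 5, 10, 9, 3, 4, 0], [-2, 2, -1, 7, 4, 1, -4, -3]]
(402, 171) [[3, -4, -4, -1, -1, -1, 1, -1], [-2, -2, 2, -2, 1, -2, -5, -2], [-1, -5, 11, 12, 11, -2, 0, 1], [3, -2, 9, -2, 9, 12, 4, -7], [-2, 2, 11, 2, 2, 12, 0, -4], [0, 0, 10, 15, 11, 10, -1, -2], [0, 2, -1, -1, -4, 1, -2, -6], [-2, -1, -2, -1, -3, 0, -1, -4]]
(301, 165) [[10, 8, 9, 11, 10, 9, 5, 10], [11, 12, 9, 10, 11, 8, 10, 10], [8, 9, 9, 75, 81, 11, 9, 9], [13, 8, 19, 81, 85, 14, 10, 9], [12, 8, 15, 52, 69, 17, 8, 7], [7, 13, 17, 17, 18, 10, 12, 11], [11, 10, 8, 11, 10, 12, 7, 11], [10, 8, 12, 8, 9, 10, 6, 10]]
(351, 208) [[0, 1, 2, 2, 0, 3, 0, 1], [3, -2, 0, 0, -1, -1, -1,
[... 238 characters left out ...]
7, 3, 2], [2, 3, 15, 12, 18, 19, 3, 7], [4, 4, 16, 1, 20, 18, 8, 6], [5, 2, 16, 16, 18, 9, 6, 3], [2, 5, 4, 7, 5, 2, 6, 0], [0, 6, 4, 5, 6, 1, 0, 2], [0, 1, 2, -1, 2, -3, -2, -2]]
(172, 306) [[0, -3, -2, -1, 1, 2, -1, -1], [0, -2, -3, 1, 2, -1, -2, 0], [0, 2, 13, 6, 11, 10, -3, -1], [2, 10, 9, 0, 1, 12, 1, 1], [-2, 11, 9, 11, 15, 9, 0, -1], [-2, 0, 13, 12, 9, -2, 2, 2], [0, 0, 0, 1, -1, -1, 0, -1], [1, 2, -1, 1, -1, 2, -1, 1]]
(273, 258) [[0, 0, 11, 11, 14, 11, 11, 11], [9, 9, 11, 8, 10, 12, 11, 12], [9, 14, 11, 12, 10, 12, 8, 11], [12, 9, 10, 82, 88, 9, 13, 12], [9, 9, 9, 75, 78, 13, 10, 11], [12, 11, 14, 57, 62, 9, 13, 13], [10, 9, 19, 42, 46, 20, 11, 14], [11, 13, 16, 18, 29, 18, 12, 14]]
```

View pics/zt.png

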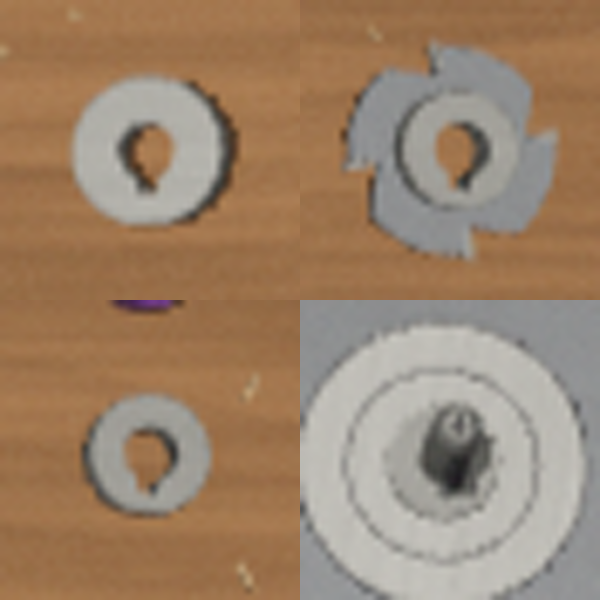

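View pics/zs.png

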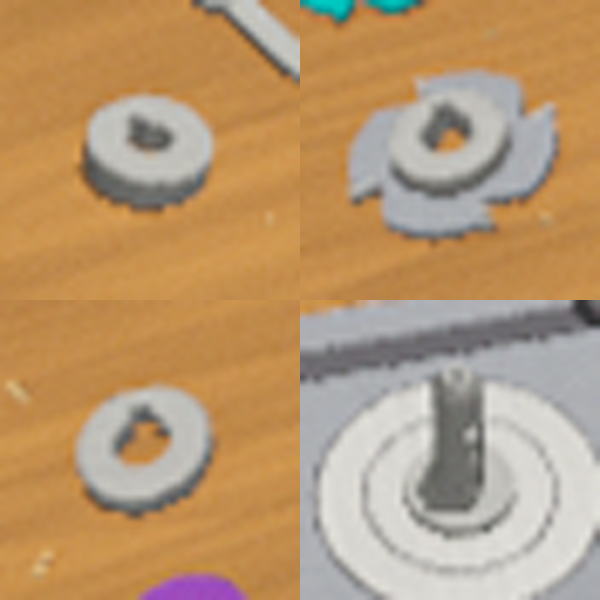

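```bash
cat > meas.py <<'E'
from h import *
from scipy.optimize import least_squares
def ring(c,seed,h,rad,dbg=None,vth=150,sth=40,half=26):
    hsv=cv2.cvtColor(c["color"],cv2.COLOR_BGR2HSV)
    u0,v0=seed
    S=8
    x0,y0=u0-half,v0-half
    sub=cv2.resize(hsv[y0:y0+2*half,x0:x0+2*half],None,fx=S,fy=S,interpolation=cv2.INTER_CUBIC)
    m=((sub[...,1]<sth)&(sub[...,2]>vth)).astype(np.uint8)
    n,l,st,ce=cv2.connectedComponentsWithStats(m)
    # comp largest
    k=1+np.argmax(st[1:,4]); m=(l==k).astype(np.uint8)
    cs,hi=cv2.findContours(m,cv2.RETR_CCOMP,cv2.CHAIN_APPROX_NONE)
    out=max((x for x,hh in zip(cs,hi[0]) if hh[3]<0),key=len)
    inn=max((x for x,hh in zip(cs,hi[0]) if hh[3]>=0),key=cv2.contourArea)
    f=lambda p:plane(c,(p.reshape(-1,2)+.5)/S-.5+[x0,y0],h)[:,:2]
    O,I=f(out),f(inn)
    def fit(P,r):
        c0=P.mean(0)
        q=least_squares(lambda q:np.hypot(*(P-q[:2]).T)-q[2],[*c0,r],loss="soft_l1",f_scale=.0007).x
        return q
    qo=fit(O,rad); qi=fit(I,.011)
    d=I-qo[:2];r=np.hypot(*d.T);a=np.arctan2(d[:,1],d[:,0])
    w=r>.0128
    ang=np.arctan2(np.sin(a[w]).mean(),np.cos(a[w]).mean()) if w.any() else None
    # area-based: moment of hole beyond r>12
    if dbg is not None:
        im=cv2.resize(c["color"][y0:y0+2*half,x0:x0+2*half],None,fx=S,fy=S,interpolation=cv2.INTER_CUBIC)
        cv2.drawContours(im,[out],-1,(0,0,255),1);cv2.drawContours(im,[inn],-1,(0,255,0),1);dbg.append(im)
    return qo,qi,ang,r.max()
E
python3 - <<'E'
from meas import *
d=pickle.load(open("cam0.pkl","rb"));t=d["top"];s=d["scene"]
dbg=[]
for nm,pt,ps,h,r in(("spacer",(180,219),(351,208),.018,.03),("cutter",(397,224),(166,263),.018,.024),("collar",(402,171),(172,306),.012,.025)):
    for c,p in((t,pt),(s,ps)):
        for vth in (140,150,160):
          try:
            q=ring(c,p,h,r,dbg if vth==150 else None,vth=vth)
            print(nm,vth,np.round(q[0]*1000,1),np.round(q[1]*1000,1),None if q[2] is None else round(q[2],3),round(q[3]*1000,1))
          except Exception as e: print(nm,vth,e)
cv2.imwrite("pics/dbg.png",cv2.resize(np.vstack([np.hstack(dbg[::2]),np.hstack(dbg[1::2])]),(780,520)))
z=cv2.resize(t["color"][150:185,285:320],None,fx=16,fy=16,interpolation=cv2.INTER_CUBIC)
z=cv2.convertScaleAbs(z,alpha=1.6)
cv2.imwrite("pics/sp.png",z)
E
```

```text
spacer 140 [452.8 308.7  28.8] [451.9 308.8  12.4] -3.115 17.3
spacer 150 [452.8 308.9  28.7] [452.  309.   12.6] -3.111 17.8
spacer 160 [452.9 309.1  28.4] [452.1 309.2  12.9] 3.052 18.4
spacer 140 [456.  305.5  29.4] [453.3 306.3  10.9] 3.066 17.8
spacer 150 [455.5 305.7  29.1] [453.1 306.5  11.3] 3.071 18.3
spacer 160 [455.1 305.9  28.8] [453.  306.6  12. ] 3.05 18.7
cutter 140 [ 436.5 -285.5   39. ] [ 436.  -289.3   12.8] -1.934 18.3
cutter 150 [ 437.1 -289.4   22.2] [ 436.1 -289.6   13.1] -2.822 18.7
cutter 160 [ 438.6 -288.    18.8] [ 434.8 -271.9    1.2] 1.803 17.6
cutter 140 [ 448.9 -291.8   40.8] [ 448.7 -292.4   23.3] -0.084 26.0
cutter 150 [ 448.6 -291.9   40.5] [ 448.9 -292.3   23.7] -0.083 26.6
cutter 160 [ 448.2 -291.9   40.2] [ 449.  -292.2   24.3] -0.045 27.5
collar 140 [ 583.8 -305.9   23.6] [ 583.  -305.9   12.8] 3.025 18.1
collar 150 [ 584.  -306.1   23.1] [ 583.3 -306.1   13.3] -2.549 19.1
collar 160 max() iterable argument is empty
collar 140 [ 586.6 -308.8   24.5] [ 585.3 -308.7   11.6] 2.99 17.5
collar 150 [ 586.4 -308.8   24.3] [ 585.  -308.7   11.9] 2.979 17.7
collar 160 [ 586.  -308.9   24.1] [ 584.6 -308.7   12.2] 2.986 18.0
```

View pics/dbg.png

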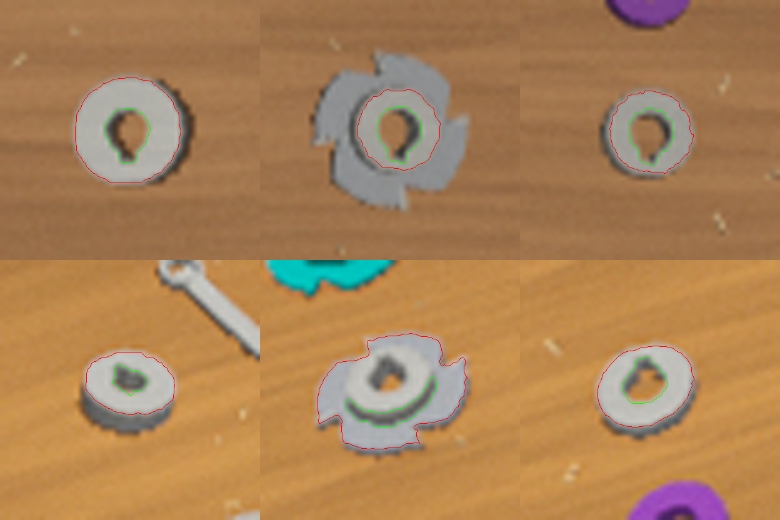

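View pics/sp.png

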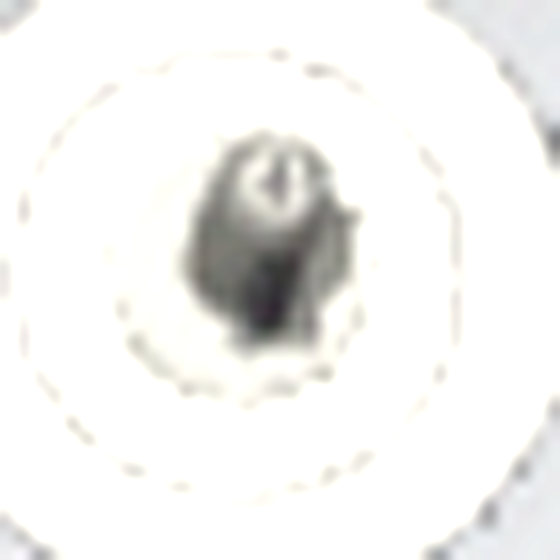

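```bash
python3 - <<'E'
from meas import *
d=pickle.load(open("cam0.pkl","rb"));t=d["top"];s=d["scene"]
# white insert outline on z=10 plane & axis
for nm,c,(u,v) in(("top",t,(300,167)),("scene",s,(274,272))):
    hsv=cv2.cvtColor(c["color"],cv2.COLOR_BGR2HSV);print(nm,hsv[v-16:v+17:8,u-24:u+25:4,2].tolist()); print(hsv[v,u-24:u+25:4,1].tolist())
P=cloud(t)
# plate corners
hsv=cv2.cvtColor(t["color"],cv2.COLOR_BGR2HSV)
z=cv2.resize(t["color"][90:220,240:365],None,fx=5,fy=5,interpolation=cv2.INTER_CUBIC)
cv2.imwrite("pics/plate.png",z)
z=cv2.resize(s["color"][225:345,215:345],None,fx=5,fy=5,interpolation=cv2.INTER_CUBIC)
cv2.imwrite("pics/plates.png",z)
E
```

```text
top [[142, 146, 135, 193, 192, 193, 189, 187, 192, 173, 147, 147, 145], [145, 174, 190, 161, 190, 174, 108, 122, 191, 179, 187, 146, 147], [148, 192, 191, 192, 171, 137, 56, 91, 179, 185, 191, 172, 146], [152, 139, 191, 167, 193, 193, 156, 192, 189, 188, 186, 144, 150], [152, 151, 152, 184, 196, 195, 194, 195, 194, 179, 147, 151, 147]]
[3, 11, 11, 11, 12, 11, 9, 11, 13, 11, 12, 9, 2]
scene [[102, 137, 170, 180, 179, 135, 146, 165, 179, 180, 177, 179, 177], [179, 179, 218, 216, 201, 180, 106, 212, 207, 217, 220, 177, 177], [178, 219, 218, 217, 177, 109, 101, 193, 205, 217, 220, 222, 175], [177, 159, 214, 206, 216, 221, 207, 220, 221, 198, 219, 134, 176], [179, 178, 180, 144, 220, 220, 219, 219, 226, 170, 174, 175, 173]]
[7, 8, 9, 6, 10, 16, 5, 12, 10, 11, 9, 10, 9]
```

View pics/plate.png

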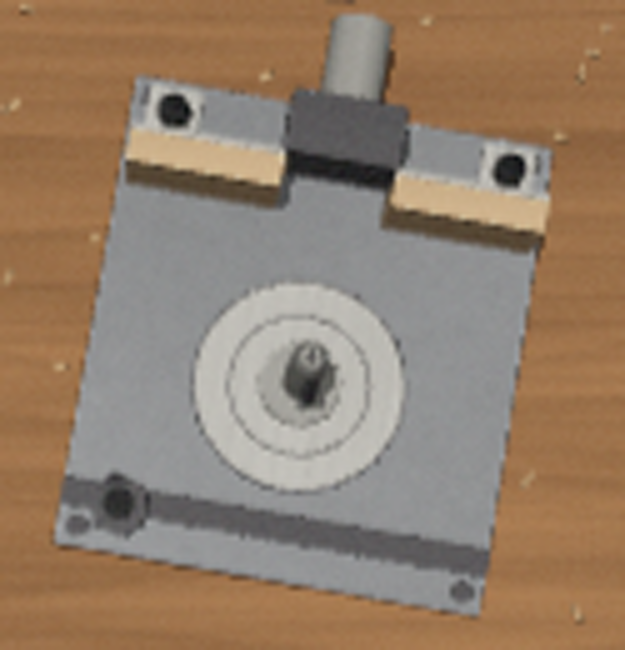

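View pics/plates.png

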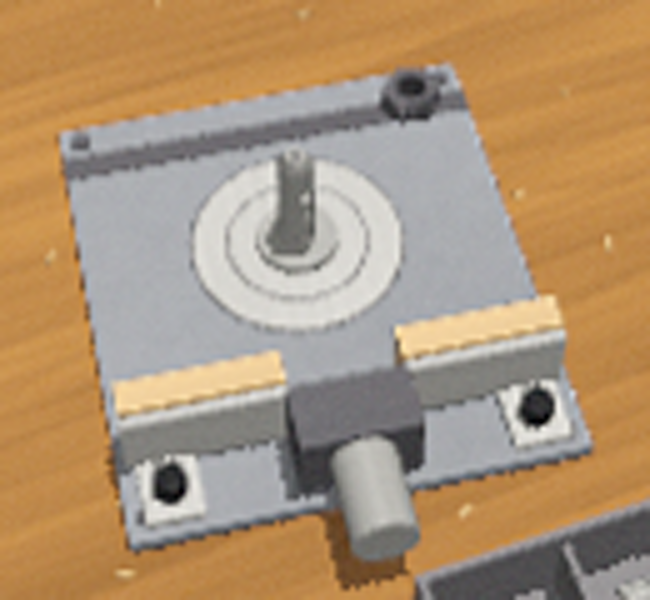

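```bash
cat > axis.py <<'E'
from meas import *
def insert(c,seed,th,dbg=None,h=.010,half=34,sth=30):
    S=8;u0,v0=seed;x0,y0=u0-half,v0-half
    g=cv2.resize(c["color"][y0:y0+2*half,x0:x0+2*half,2],None,fx=S,fy=S,interpolation=cv2.INTER_CUBIC)
    m=(g>th).astype(np.uint8)
    m=cv2.morphologyEx(m,cv2.MORPH_OPEN,np.ones((9,9)))
    n,l,st,ce=cv2.connectedComponentsWithStats(m)
    k=1+np.argmax(st[1:,4]);m=(l==k).astype(np.uint8)
    cs,_=cv2.findContours(m,cv2.RETR_EXTERNAL,cv2.CHAIN_APPROX_NONE)
    o=max(cs,key=cv2.contourArea)
    P=plane(c,(o.reshape(-1,2)+.5)/S-.5+[x0,y0],h)[:,:2]
    q=least_squares(lambda q:np.hypot(*(P-q[:2]).T)-q[2],[*P.mean(0),.056],loss="soft_l1",f_scale=.0007).x
    return q
E
python3 - <<'E'
from axis import *
d=pickle.load(open("cam0.pkl","rb"));t=d["top"];s=d["scene"]
for th in(165,172,180): print("top",th,np.round(insert(t,(300,167),th)*1000,1))
for th in(195,202,208): print("scene",th,np.round(insert(s,(274,272),th)*1000,1))
# edges of plate: front corners in top image
C=np.array([[55,545],[480,612],[138,78],[552,147]])/5-.4+[240,90]
Q=plane(t,C,.010);print(np.round(Q*1000,1))
for a,b in((1,0),(3,2)):
    e=Q[b]-Q[a];print(np.linalg.norm(e),np.arctan2(-e[0],e[1]))
for a,b in((0,2),(1,3)):
    e=Q[b]-Q[a];print(np.linalg.norm(e),np.arctan2(e[1],e[0]))
z=cv2.resize(s["color"][250:290,254:294],None,fx=15,fy=15,interpolation=cv2.INTER_CUBIC)
cv2.imwrite("pics/sp_s.png",z)
z=cv2.resize(t["color"][150:185,285:320],None,fx=17,fy=17,interpolation=cv2.INTER_CUBIC)
z=cv2.convertScaleAbs(z,alpha=1.1);cv2.imwrite("pics/sp_t.png",z)
E
```

```text
top 165 [596.7 -19.8  57.5]
top 172 [596.7 -19.8  57.1]
top 180 [596.7 -19.7  56.6]
scene 195 [597.9 -22.3  56.3]
scene 202 [596.9 -22.1  41.6]
scene 208 [597.6 -22.4  55.1]
[[ 507.7  115.6   10. ]
 [ 469.8 -118.6   10. ]
 [ 772.2   68.9   10. ]
 [ 733.  -164.5   10. ]]
0.23727918429537373 -0.16053123888464313
0.23671837412503702 -0.16652680519756846
0.26855435879350226 -0.1748141695210733
0.26712773626709607 -0.17277493109989217
```

View pics/sp_s.png

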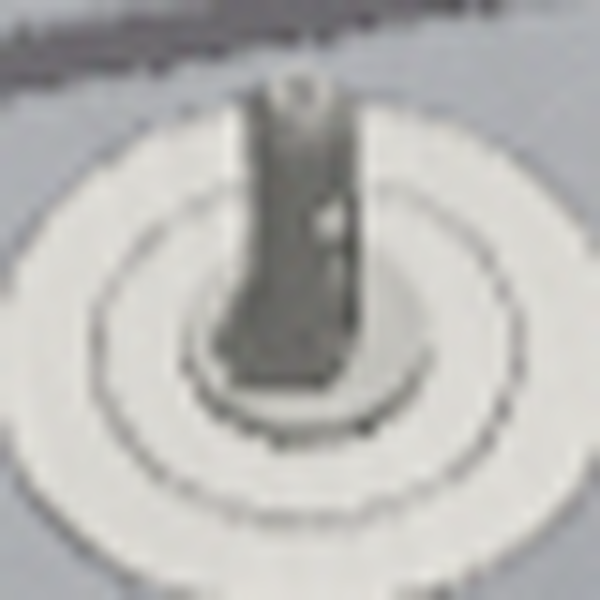

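View pics/sp_t.png

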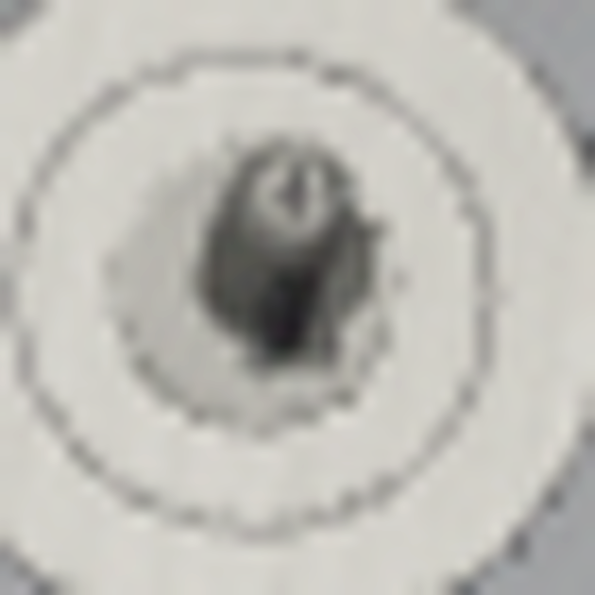

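```bash
python3 - <<'E'
from axis import *
d=pickle.load(open("cam0.pkl","rb"));t=d["top"];s=d["scene"]
A=np.array([.5967,-.0198]);B=np.array([.5977,-.0223])
zt=lambda P:np.round((proj(t,P)-[285,150]+.5)*17-.5).astype(int).tolist()
zs=lambda P:np.round((proj(s,P)-[254,250]+.5)*15-.5).astype(int).tolist()
print("axis top",zt([[*A,z] for z in(.018,.072,.078,.086)]))
print("axis sc",zs([[*B,z] for z in(.018,.072,.078,.086)]))
for a in np.arange(-.7,.71,.2):
    k=np.pi-.17+a;u=np.array([np.cos(k),np.sin(k)])
    print(round(a,1),"keytop/foot r15 in top",zt([[*(A+.015*u),.069],[*(A+.015*u),.018]]),"balls scene",zs([[*(B-.0105*u),z] for z in(.060,.042,.024)]))
for z in(.06,.042):
  for p in((330,218),(340,265)):
    q=plane(s,[[(p[0]+.5)/15-.5+254,(p[1]+.5)/15-.5+250]],z)[0,:2]-B;print(z,p,np.hypot(*q),np.arctan2(q[1],q[0]))
E
```

```text
axis top [[256, 282], [286, 212], [289, 203], [294, 192]]
axis sc [[307, 323], [302, 140], [302, 119], [301, 90]]
-0.7 keytop/foot r15 in top [[211, 278], [186, 340]] balls scene [[277, 224], [279, 285], [281, 345]]
-0.5 keytop/foot r15 in top [[225, 291], [200, 353]] balls scene [[287, 227], [289, 289], [291, 348]]
-0.3 keytop/foot r15 in top [[241, 301], [215, 363]] balls scene [[299, 229], [301, 290], [302, 350]]
-0.1 keytop/foot r15 in top [[259, 308], [232, 370]] balls scene [[311, 228], [312, 290], [314, 350]]
0.1 keytop/foot r15 in top [[278, 311], [251, 373]] balls scene [[322, 226], [324, 287], [325, 347]]
0.3 keytop/foot r15 in top [[298, 311], [269, 372]] balls scene [[333, 222], [334, 283], [336, 343]]
0.5 keytop/foot r15 in top [[316, 306], [287, 368]] balls scene [[343, 216], [344, 278], [345, 338]]
0.7 keytop/foot r15 in top [[334, 298], [304, 360]] balls scene [[350, 210], [352, 271], [353, 331]]
0.06 (330, 218) 0.009441236271940514 0.129270888089288
0.06 (340, 265) 0.019761252160959166 -0.060807621450203374
0.042 (330, 218) 0.0073362075766955645 2.0854318105396783
0.042 (340, 265) 0.008003060679585271 0.5110910298328105
```

```bash
cat > keyw.py <<'E'
from meas import *
def keyway(c,seed,h,cen,vth,sth=40,half=14,lo=.0125):
    hsv=cv2.cvtColor(c["color"],cv2.COLOR_BGR2HSV);S=8;x0,y0=seed[0]-half,seed[1]-half
    sub=cv2.resize(hsv[y0:y0+2*half,x0:x0+2*half],None,fx=S,fy=S,interpolation=cv2.INTER_CUBIC)
    m=~((sub[...,1]<sth)&(sub[...,2]>vth))
    v,u=np.nonzero(m)
    P=plane(c,np.c_[(u+.5)/S-.5+x0,(v+.5)/S-.5+y0],h)[:,:2]-cen
    r=np.hypot(*P.T)
    hole=r<.0185
    c0=P[r<.019].mean(0)
    Q=P[(r>lo)&hole]
    return np.arctan2(*Q.mean(0)[::-1]),np.arctan2(c0[1],c0[0]),np.round(c0*1000,2)
E
python3 - <<'E'
from keyw import *
d=pickle.load(open("cam0.pkl","rb"));t=d["top"];s=d["scene"]
for nm,c,p,h,cen in(("spacer",t,(180,219),.018,(.4528,.3088)),("spacer s",s,(351,206),.018,(.4555,.3056)),("cutter",t,(397,223),.018,(.4368,-.2893)),("cutter s",s,(166,260),.018,(.439,-.292)),("collar",t,(402,171),.012,(.5839,-.306)),("collar s",s,(172,305),.012,(.5864,-.3088))):
    for v in(135,145,155): print(nm,v,keyway(c,p,h,np.array(cen),v))
E
```

```text
spacer 135 (np.float64(-3.089507220516748), np.float64(-3.001450578318363), array([-1.48, -0.21]))
spacer 145 (np.float64(-3.1059666460332966), np.float64(3.1403099359104845), array([-1.47,  0.  ]))
spacer 155 (np.float64(-3.1406141103617435), np.float64(2.991203317838898), array([-1.44,  0.22]))
spacer s 135 (np.float64(3.093530122423933), np.float64(2.932070877481821), array([-2.11,  0.45]))
spacer s 145 (np.float64(3.092232553612438), np.float64(2.877531444116411), array([-2.46,  0.66]))
spacer s 155 (np.float64(3.074589287784942), np.float64(2.838530237392091), array([-2.71,  0.85]))
cutter 135 (np.float64(3.0187627826097465), np.float64(3.0306440665493697), array([-1.31,  0.15]))
cutter 145 (np.float64(3.074135017886746), np.float64(-3.055025429570273), array([-1.34, -0.12]))
cutter 155 (np.float64(-2.9901988596840368), np.float64(-2.8184423029448196), array([-1.33, -0.44]))
cutter s 135 (np.float64(3.063720387729851), np.float64(3.035811874514352), array([-0.92,  0.1 ]))
cutter s 145 (np.float64(3.061623385335476), np.float64(3.0778008288218333), array([-1.28,  0.08]))
cutter s 155 (np.float64(3.0654921936193418), np.float64(3.101701113822087), array([-1.61,  0.06]))
collar 135 (np.float64(2.9813372411779198), np.float64(2.936184756235366), array([-1.65,  0.34]))
collar 145 (np.float64(3.0186730504415844), np.float64(3.0728885085663236), array([-1.48,  0.1 ]))
collar 155 (np.float64(-2.9794391497010486), np.float64(-2.896445520698213), array([-0.89, -0.22]))
collar s 135 (np.float64(2.976871429770861), np.float64(3.091745658357272), array([-1.39,  0.07]))
collar s 145 (np.float64(2.983254134550166), np.float64(3.1045472667042335), array([-1.78,  0.07]))
collar s 155 (np.float64(2.992177422355704), np.float64(3.122358173743363), array([-2.14,  0.04]))
```

```bash
cat > plan.py <<'E'
import sys,numpy as np
from scipy.spatial.transform import Rotation as R
from cell import robot
def go(target,az,n,w):
    o=robot.observe();M=R.from_rotvec(o["orientation"]).as_matrix()
    a0=np.arctan2(M[1,0],M[0,0]);da=(az-a0+np.pi/2)%np.pi-np.pi/2
    D=(np.array(target)-o["eef_pos"])/n
    rows=[]
    for i in range(n):
        a=a0+da*i/n;x=np.array([np.cos(a),np.sin(a),0]);y=np.array([np.sin(a),-np.cos(a),0])
        rows.append([round(float(v),4) for v in(D@x,D@y,-D[2])]+[round(float(-np.degrees(da/n)),2),w])
    print("pos",np.round(o["eef_pos"]*1000,1),"az",round(a0,3),"tilt",np.round(np.arccos(-M[2,2]),4),"step",np.linalg.norm(D))
    for i in range(0,n,5):print(rows[i:i+5])
if __name__=="__main__":
    a=[float(x) for x in sys.argv[1:]];go(a[:3],a[3],int(a[4]),a[5])
E
python3 plan.py .454 .307 .1 1.5708 9 .0854
```

```text
pos [211.4 480.1 230.8] az 1.156 tilt 0.0012 step 0.03616655658129351
[[-0.0067, 0.0324, 0.0145, -2.64, 0.0854], [-0.0082, 0.0321, 0.0145, -2.64, 0.0854], [-0.0097, 0.0317, 0.0145, -2.64, 0.0854], [-0.0111, 0.0312, 0.0145, -2.64, 0.0854], [-0.0126, 0.0306, 0.0145, -2.64, 0.0854]]
[[-0.014, 0.03, 0.0145, -2.64, 0.0854], [-0.0153, 0.0294, 0.0145, -2.64, 0.0854], [-0.0167, 0.0286, 0.0145, -2.64, 0.0854], [-0.018, 0.0278, 0.0145, -2.64, 0.0854]]
```

Request:
servo_tool(
  plan=[
    [[-0.0067,0.0324,0.0145,-2.64,0.0854],[-0.0082,0.0321,0.0145,-2.64,0.0854],[-0.0097,0.0317,0.0145,-2.64,0.0854],[-0.0111,0.0312,0.0145,-2.64,0.0854],[-0.0126,0.0306,0.0145,-2.64,0.0854]],
  ],
)

```text
t: 0.52
eef_pos: [0.3472, 0.3832, 0.158]
orientation: [-2.414, -2.011, 0.0]
wrist_force: [0.6, 1.5, 0.0]
grip_width: 0.0854
```

Request:
servo_tool(
  plan=[
    [[-0.014,0.03,0.0145,-2.64,0.0854],[-0.0153,0.0294,0.0145,-2.64,0.0854],[-0.0167,0.0286,0.0145,-2.64,0.0854],[-0.018,0.0278,0.0145,-2.64,0.0854]],
  ],
)

```text
t: 0.85
eef_pos: [0.4552, 0.3061, 0.0999]
orientation: [-2.219, -2.224, 0.001]
wrist_force: [0.8, 0.5, 1.1]
grip_width: 0.0852
```

```bash
python3 plan.py .454 .307 .002 1.5708 5 .0854
```

```text
pos [455.2 306.1  99.9] az 1.573 tilt 0.0004 step 0.019577369471286566
[[0.0002, -0.0002, 0.0196, 0.02, 0.0854], [0.0002, -0.0002, 0.0196, 0.02, 0.0854], [0.0002, -0.0002, 0.0196, 0.02, 0.0854], [0.0002, -0.0002, 0.0196, 0.02, 0.0854], [0.0002, -0.0002, 0.0196, 0.02, 0.0854]]
```

Request:
servo_tool(
  plan=[
    [[0.0002,-0.0003,0.0245,0,0.0854],[0.0002,-0.0003,0.0245,0,0.0854],[0.0002,-0.0003,0.0245,0,0.0854],[0.0002,-0.0003,0.0245,0,0.0854],[0,0,0,0,0.05]],
  ],
)

```text
t: 1.27
eef_pos: [0.4499, 0.3064, -0.0014]
orientation: [-2.22, -2.219, 0.011]
wrist_force: [-1.6, -1.1, -0.5]
grip_width: 0.0753
```

Request:
servo_tool(
  plan=[
    [[0,0,0,0,0.05],[0,0,0,0,0.05],[0,0,0,0,0.05]],
  ],
)

```text
t: 1.52
eef_pos: [0.4539, 0.3087, 0.0044]
orientation: [2.221, 2.221, 0.003]
wrist_force: [-0.0, 0.8, -0.4]
grip_width: 0.0574
```

Request:
servo_tool(
  plan=[
    [[0,0,0,0,0.05],[0,0,0,0,0.05],[0,0,0,0,0.05]],
  ],
)

```text
t: 1.77
eef_pos: [0.4536, 0.3085, 0.0036]
orientation: [2.221, 2.221, 0.002]
wrist_force: [-0.3, 0.3, 3.3]
grip_width: 0.0575
```

```bash
python3 - <<'E'
from cell import robot
import cv2
from h import *
o=robot.observe();print(o)
t=robot.camera("top");s=robot.camera("scene")
a=crop(t,180,215,36,8);b=crop(s,351,200,36,8)
cv2.imwrite("pics/g1.png",cv2.resize(np.hstack([a,b]),(800,400)))
E
```

```text
{'t': 1.7667, 'joint_pos': array([ 4.63990363e-01,  5.64793114e-01, -3.95271801e-01,  6.09208847e-01,
       -1.29188445e-05,  4.63973468e-01]), 'qd': array([ 2.86208608e-05,  2.97547594e-03, -4.81809239e-04, -1.14452209e-03,
        1.12147648e-03, -8.87818160e-04]), 'effort': array([-1.02445548e-01, -6.11067438e+01,  2.33562201e+01,  3.42272816e-02,
        7.41871161e-03,  1.66460701e-03]), 'eef_pos': array([0.45360253, 0.30850961, 0.00360547]), 'orientation': array([2.22107336, 2.22111086, 0.0022624 ]), 'wrist_force': array([-0.29660784,  0.28406909,  3.28073365]), 'wrist_torque': array([-0.04527641,  0.08471294, -0.00921998]), 'grip_width': 0.05750748004437471}
```

View pics/g1.png

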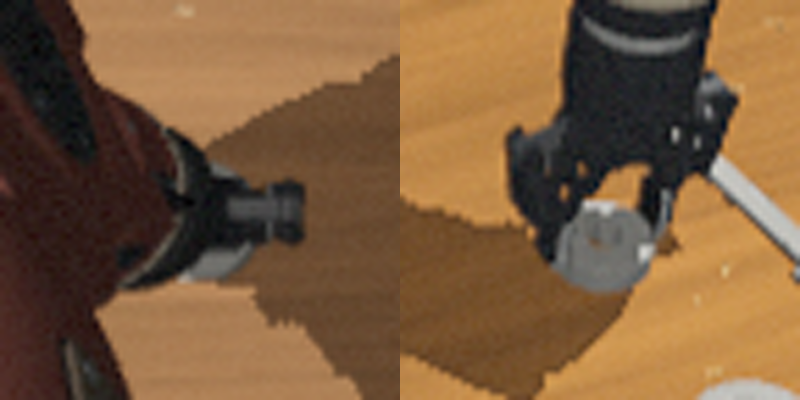

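Request:
servo_tool(
  plan=[
    [[0,0,-0.02,0,0.05],[0,0,-0.035,0,0.05],[0,0,-0.035,0,0.05],[0,0,-0.02,0,0.05],[0,0,0,0,0.05]],
  ],
)

```text
t: 2.28
eef_pos: [0.4556, 0.3095, 0.1174]
orientation: [2.22, 2.22, 0.011]
wrist_force: [1.5, 1.1, -1.6]
grip_width: 0.0575
```

```bash
python3 - <<'E'
from cell import robot
import cv2
from h import *
o=robot.observe();print(o['eef_pos'],o['orientation'],o['wrist_force'],o['wrist_torque'],o['grip_width'])
s=robot.camera("scene")
import pickle;pickle.dump(s,open("s1.pkl","wb"))
u,v=proj(s,[o['eef_pos']])[0].astype(int);print(u,v)
cv2.imwrite("pics/g2.png",crop(s,u,v,30,12)[:600])
E
python3 plan.py .5972 -.0205 .115 1.711 10 .05
```

```text
[0.45559786 0.30951179 0.11735796] [2.21980537 2.21981234 0.0108124 ] [ 1.52108883  1.10043711 -1.62826295] [ 0.07764767 -0.12302882  0.0223432 ] 0.057506930373622055
355 182
pos [454.5 308.9 114.9] az 1.571 tilt 0.0044 step 0.035901442086740086
[[-0.0329, 0.0143, -0.0, -0.8, 0.05], [-0.0331, 0.0138, -0.0, -0.8, 0.05], [-0.0333, 0.0133, -0.0, -0.8, 0.05], [-0.0335, 0.0129, -0.0, -0.8, 0.05], [-0.0337, 0.0124, -0.0, -0.8, 0.05]]
[[-0.0339, 0.0119, -0.0, -0.8, 0.05], [-0.034, 0.0115, -0.0, -0.8, 0.05], [-0.0342, 0.011, -0.0, -0.8, 0.05], [-0.0343, 0.0105, -0.0, -0.8, 0.05], [-0.0345, 0.01, -0.0, -0.8, 0.05]]
```

View pics/g2.png

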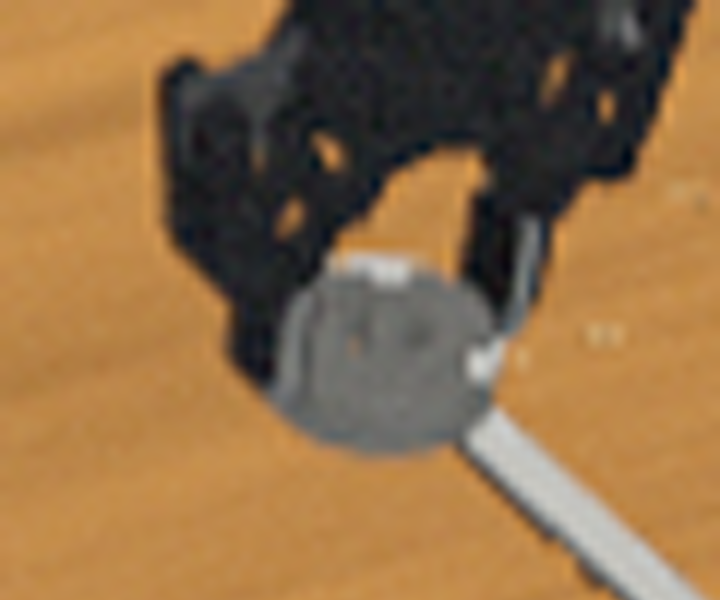

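```bash
python3 - <<'E'
from h import *
s=pickle.load(open("s1.pkl","rb"));P=cloud(s)
sub=P[170:225,330:385].reshape(-1,3)
m=(sub[:,2]>.09)&(sub[:,2]<.17)&(abs(sub[:,0]-.455)<.07)
Q=sub[m];print(len(Q))
# grid of z over image region
u0,v0=355,182
for v in range(176,206,2): print(v,[ "%4d"%(P[v,u,2]*1000) for u in range(336,376,2)])
print()
for v in range(176,206,2): print(v,[ "%4d"%(P[v,u,0]*1000) for u in range(336,376,2)])
E
```

```text
363
176 ['   2', '   2', '  -2', '   3', ' 165', ' 160', ' 162', ' 160', ' 130', ' 126', ' 130', ' 133', ' 131', ' 131', ' 131', ' 137', ' 135', '   0', '   4', '  -1']
178 ['   0', '  -1', '   0', '  -1', ' 144', ' 154', ' 150', ' 151', ' 132', ' 122', ' 124', ' 125', ' 130', ' 130', ' 135', ' 134', ' 127', '   0', '  -3', '   0']
180 ['   1', '  -1', '   1', '   2', ' 137', ' 145', ' 142', ' 142', ' 134', '   0', ' 117', ' 119', ' 132', ' 131', ' 132', ' 131', '   2', '   0', '   0', '  -1']
182 ['   0', '   1', '   0', '   0', ' 130', ' 135', ' 137', ' 136', ' 132', ' 874', ' 132', ' 131', ' 132', ' 130', ' 132', ' 126', '   5', '   3', '  -3', '  -2']
184 ['   3', '  -2', '   2', '   1', '   0', ' 120', ' 128', ' 127', ' 132', ' 133', ' 131', ' 131', ' 133', ' 130', ' 131', '  -1', '   2', '   0', '  -1', '   4']
186 ['   0', '   1', '   0', '  -5', '   0', '   3', ' 115', ' 119', ' 125', ' 125', ' 127', ' 127', ' 127', ' 125', ' 122', '   6', '   0', '  -2', '  -2', '   1']
188 ['  -1', '  -1', '   1', '   3', '  -3', '   2', '   0', '   1', ' 116', ' 121', ' 121', ' 120', ' 115
[... 3154 characters left out ...]
 ' 417', ' 420', ' 423', ' 432', ' 439']
198 [' 386', ' 389', ' 393', ' 393', ' 394', ' 400', ' 403', ' 407', ' 409', ' 404', ' 411', ' 416', ' 417', ' 421', ' 423', ' 428', ' 428', ' 431', ' 434', ' 441']
200 [' 396', ' 397', ' 399', ' 404', ' 407', ' 407', ' 407', ' 413', ' 418', ' 417', ' 420', ' 423', ' 424', ' 429', ' 433', ' 435', ' 436', ' 442', ' 445', ' 443']
202 [' 402', ' 402', ' 409', ' 413', ' 413', ' 414', ' 419', ' 424', ' 426', ' 423', ' 431', ' 431', ' 435', ' 437', ' 444', ' 444', ' 445', ' 448', ' 452', ' 455']
204 [' 410', ' 414', ' 420', ' 419', ' 424', ' 424', ' 428', ' 430', ' 433', ' 437', ' 439', ' 440', ' 442', ' 447', ' 450', ' 452', ' 454', ' 456', ' 461', ' 460']
```

Request:
servo_tool(
  plan=[
    [[-0.0329,0.0143,0,-0.8,0.05],[-0.0331,0.0138,0,-0.8,0.05],[-0.0333,0.0133,0,-0.8,0.05],[-0.0335,0.0129,0,-0.8,0.05],[-0.0337,0.0124,0,-0.8,0.05]],
  ],
)

```text
t: 2.75
eef_pos: [0.5236, 0.1419, 0.1112]
orientation: [-2.14, -2.297, 0.003]
wrist_force: [0.4, 0.5, -1.6]
grip_width: 0.0572
```

Request:
servo_tool(
  plan=[
    [[-0.0339,0.0119,0,-0.8,0.05],[-0.034,0.0115,0,-0.8,0.05],[-0.0342,0.011,0,-0.8,0.05],[-0.0343,0.0105,0,-0.8,0.05],[-0.0345,0.01,0,-0.8,0.05]],
  ],
)

```text
t: 3.17
eef_pos: [0.5949, -0.0228, 0.111]
orientation: [-2.059, -2.37, 0.002]
wrist_force: [0.8, 0.2, -1.8]
grip_width: 0.0573
```

Request:
servo_tool(
  plan=[
    [[0,0,0,0,0.05],[0,0,0,0,0.05]],
  ],
)

```text
t: 3.33
eef_pos: [0.5951, -0.0229, 0.1109]
orientation: [-2.064, -2.366, 0.002]
wrist_force: [-1.2, 1.2, -1.9]
grip_width: 0.0574
```

```bash
python3 plan.py .5975 -.020 .105 1.711 2 .05; python3 - <<'E'
from cell import robot
from h import *
o=robot.observe();print(o['wrist_force'])
s=robot.camera("scene");pickle.dump(s,open("s2.pkl","wb"))
t=robot.camera("top")
a=crop(s,275,250,30,13);b=crop(t,300,165,30,13)
cv2.imwrite("pics/g3.png",cv2.resize(np.hstack([a,b]),(800,400)))
E
```

```text
pos [595.1 -22.9 110.9] az 1.707 tilt 0.0025 step 0.003477895031213092
[[0.0013, 0.0014, 0.0029, -0.11, 0.05], [0.0012, 0.0014, 0.0029, -0.11, 0.05]]
[-1.24432903  1.1918934  -1.87032919]
```

View pics/g3.png

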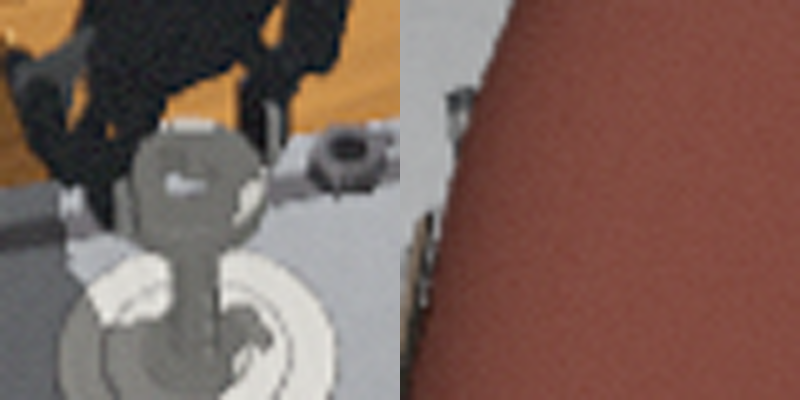

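Request:
servo_tool(
  plan=[
    [[0.0013,0.0014,0.006,-0.1,0.05],[0.0012,0.0014,0.006,-0.1,0.05],[0,0,0.004,0,0.05],[0,0,0.003,0,0.05]],
  ],
)

```text
t: 3.77
eef_pos: [0.5975, -0.0174, 0.0928]
orientation: [-2.055, -2.375, 0.001]
wrist_force: [0.4, -0.8, -0.9]
grip_width: 0.0569
```

Request:
servo_tool(
  plan=[
    [[0,0,0.003,0,0.05],[0,0,0.003,0,0.05],[0,0,0,0,0.05]],
  ],
)

```text
t: 4.02
eef_pos: [0.5977, -0.0182, 0.0872]
orientation: [-2.057, -2.374, 0.001]
wrist_force: [-0.5, -0.4, -1.3]
grip_width: 0.0573
```

Request:
servo_tool(
  plan=[
    [[-0.0018,0,0.002,0,0.05],[0,0,0.002,0,0.05],[0,0,0.002,0,0.05],[0,0,0,0,0.05]],
  ],
)

```text
t: 4.35
eef_pos: [0.5981, -0.0207, 0.0817]
orientation: [2.057, 2.374, -0.002]
wrist_force: [-2.3, -3.3, -0.0]
grip_width: 0.0575
```

Request:
servo_tool(
  plan=[
    [[0,0,0.002,0,0.05],[0,0,0.002,0,0.05],[0,0,0,0,0.05]],
  ],
)

```text
t: 4.6
eef_pos: [0.5975, -0.021, 0.0773]
orientation: [-2.058, -2.374, 0.004]
wrist_force: [-3.5, -5.8, -1.8]
grip_width: 0.0576
```

Request:
servo_tool(
  plan=[
    [[-0.001,-0.0006,0,0,0.05],[0,0,0.0015,0,0.05],[0,0,0.0015,0,0.05],[0,0,0,0,0.05]],
  ],
)

```text
t: 4.93
eef_pos: [0.5976, -0.0213, 0.0745]
orientation: [-2.057, -2.374, 0.001]
wrist_force: [-2.7, -3.7, -0.9]
grip_width: 0.0576
```

Request:
servo_tool(
  plan=[
    [[-0.0007,-0.0007,0.0015,0,0.05],[0,0,0.0015,0,0.05],[0,0,0,0,0.05]],
  ],
)

```text
t: 5.18
eef_pos: [0.5974, -0.0217, 0.0715]
orientation: [-2.057, -2.374, -0.001]
wrist_force: [-0.1, -0.1, -1.9]
grip_width: 0.0573
```

Request:
servo_tool(
  plan=[
    [[0,0,0.002,0,0.05],[0,0,0.002,0,0.05],[0,0,0,0,0.05]],
  ],
)

```text
t: 5.43
eef_pos: [0.5971, -0.0218, 0.0673]
orientation: [-2.056, -2.374, 0.0]
wrist_force: [-0.7, 0.4, -1.5]
grip_width: 0.0571
```

Request:
servo_tool(
  plan=[
    [[0,0,0.002,0,0.05],[0,0,0.002,0,0.05],[0,0,0,0,0.05]],
  ],
)

```text
t: 5.68
eef_pos: [0.5978, -0.0219, 0.0641]
orientation: [2.057, 2.374, 0.001]
wrist_force: [1.2, 0.5, 0.3]
grip_width: 0.0574
```

```bash
python3 - <<'E'
from cell import robot
from h import *
o=robot.observe();print(o['wrist_force'],o['wrist_torque'],o['eef_pos'])
s=robot.camera("scene")
cv2.imwrite("pics/g4.png",crop(s,275,255,30,10))
P=cloud(s)
for v in range(246,276,2): print(v,[ "%4d"%(P[v,u,2]*1000) for u in range(256,296,2)])
E
```

```text
[1.22606735 0.49464578 0.26760669] [ 0.11714545 -0.15554821 -0.02578593] [ 0.5977633  -0.0219173   0.06406632]
246 [' 159', '  10', ' 136', ' 136', ' 136', ' 149', ' 156', ' 153', ' 140', '   9', '   9', '  10', '   9', ' 102', ' 106', ' 117', ' 116', '  12', '  10', '  22']
248 [' 160', '  10', ' 131', ' 135', ' 139', ' 147', ' 149', ' 144', '   8', '  14', '  12', '  10', '  11', '  95', ' 103', ' 107', ' 100', '  11', '  11', '  13']
250 [' 155', ' 122', ' 125', ' 133', ' 138', ' 142', ' 139', '  77', '  81', '  78', '  80', '  76', '  11', '  85', '  96', ' 100', '  89', '   9', '   9', '   9']
252 [' 149', ' 121', ' 120', ' 118', ' 134', ' 139', ' 133', '  77', '  79', '  78', '  78', '  79', '  78', '  79', '  86', '  89', '  80', '   9', '   9', '   8']
254 [' 142', ' 124', ' 122', ' 123', ' 127', ' 122', '  77', '  78', '  75', '  87', '  77', '  79', '  77', '  79', '  83', '  81', '  11', '  13', '   9', '  13']
256 [' 136', ' 128', ' 119', ' 123', ' 119', '  79', '  77', '  80', '  89', '  86', '  80', '  76', '  77', '  77', '  80', '  76', '  10', '  10', '  12', '   9']
[... 785 characters left out ...]
 '   8', '  10', '  10', '  10', '  10']
268 ['   8', '  15', '  12', '  11', '  12', '  11', '  70', '  70', '  73', '  71', '  69', '  68', '  66', '  15', '  10', '  12', '  11', '   8', '  11', '   9']
270 ['   9', '   9', '  10', '  11', '  13', '  20', '  18', '  19', '  61', '  64', '  59', '  18', '  17', '  17', '  11', '   9', '  11', '  10', '  11', '  11']
272 ['  11', '  13', '  11', '  10', '  15', '  18', '  19', '  18', '  25', '  27', '  26', '  17', '  18', '  15', '   9', '  12', '  12', '   9', '  12', ' 874']
274 ['  13', '  10', '  12', '   8', '  14', '  14', '  17', '  20', '  19', '  18', '  18', '  16', '  20', '  10', '  11', '  12', '  11', '  11', '  11', '  14']
```

View pics/g4.png

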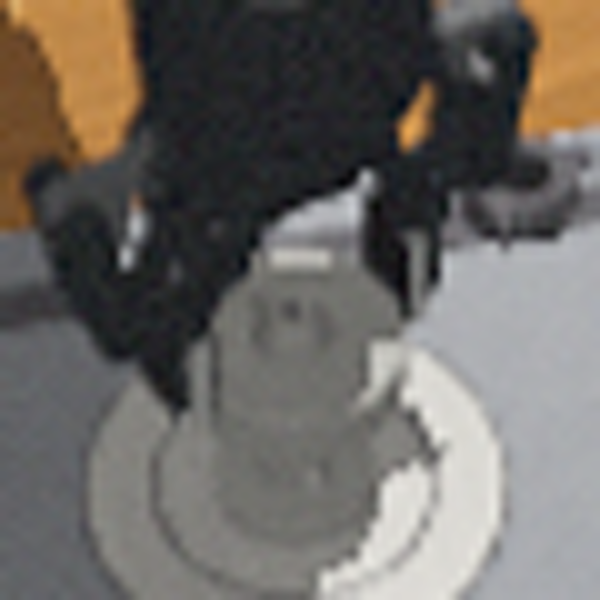

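Request:
servo_tool(
  plan=[
    [[0,0,0.003,0,0.05],[0,0,0.003,0,0.05],[0,0,0.003,0,0.05],[0,0,0,0,0.05]],
  ],
)

```text
t: 6.07
eef_pos: [0.5979, -0.0219, 0.0559]
orientation: [2.056, 2.374, 0.002]
wrist_force: [0.6, 0.7, 3.8]
grip_width: 0.0568
```

Request:
servo_tool(
  plan=[
    [[0,0,0.003,0,0.05],[0,0,0.003,0,0.05],[0,0,0.003,0,0.05],[0,0,0,0,0.05]],
  ],
)

```text
t: 6.4
eef_pos: [0.5979, -0.0219, 0.0467]
orientation: [2.056, 2.374, 0.002]
wrist_force: [-0.3, 0.8, 8.0]
grip_width: 0.0575
```

Request:
servo_tool(
  plan=[
    [[0,0,0.003,0,0.05],[0,0,0.003,0,0.05],[0,0,0.003,0,0.05],[0,0,0.003,0,0.05],[0,0,0,0,0.05]],
  ],
)

```text
t: 6.82
eef_pos: [0.5979, -0.0219, 0.0349]
orientation: [2.056, 2.374, 0.002]
wrist_force: [0.9, 1.8, 2.5]
grip_width: 0.0571
```

Request:
servo_tool(
  plan=[
    [[0,0,0.003,0,0.05],[0,0,0.003,0,0.05],[0,0,0.002,0,0.05],[0,0,0,0,0.05]],
  ],
)

```text
t: 7.15
eef_pos: [0.5979, -0.0219, 0.0267]
orientation: [2.056, 2.374, 0.002]
wrist_force: [0.5, 1.4, 0.4]
grip_width: 0.0575
```

Request:
servo_tool(
  plan=[
    [[0,0,0.002,0,0.05],[0,0,0.002,0,0.05],[0,0,0,0,0.05]],
  ],
)

```text
t: 7.4
eef_pos: [0.5979, -0.0219, 0.0228]
orientation: [2.056, 2.374, 0.002]
wrist_force: [-0.5, 0.1, 5.1]
grip_width: 0.0573
```

Request:
servo_tool(
  plan=[
    [[0,0,0.0015,0,0.05],[0,0,0.001,0,0.05],[0,0,0,0,0.05]],
  ],
)

```text
t: 7.65
eef_pos: [0.5979, -0.0219, 0.0214]
orientation: [2.056, 2.374, 0.002]
wrist_force: [-7.1, 1.9, 23.4]
grip_width: 0.0571
```

Request:
servo_tool(
  plan=[
    [[0,0,-0.0015,0,0.0854],[0,0,0,0,0.0854],[0,0,0,0,0.0854],[0,0,-0.01,0,0.0854],[0,0,-0.04,0,0.0854]],
  ],
)

```text
t: 8.07
eef_pos: [0.593, -0.0214, 0.0663]
orientation: [-2.052, -2.368, 0.008]
wrist_force: [-0.2, 0.1, -0.2]
grip_width: 0.0856
```

```bash
python3 plan.py .4374 -.290 .11 1.5708 9 .0854
```

```text
pos [593.  -21.4  66.3] az 1.714 tilt 0.0101 step 0.03483017950063867
[[-0.0271, -0.0214, -0.0049, 0.91, 0.0854], [-0.0274, -0.0209, -0.0049, 0.91, 0.0854], [-0.0277, -0.0205, -0.0049, 0.91, 0.0854], [-0.0281, -0.02, -0.0049, 0.91, 0.0854], [-0.0284, -0.0196, -0.0049, 0.91, 0.0854]]
[[-0.0287, -0.0191, -0.0049, 0.91, 0.0854], [-0.029, -0.0187, -0.0049, 0.91, 0.0854], [-0.0293, -0.0182, -0.0049, 0.91, 0.0854], [-0.0296, -0.0178, -0.0049, 0.91, 0.0854]]
```

Request:
servo_tool(
  plan=[
    [[0,0,-0.035,0,0.0854],[0,0,-0.01,0,0.0854]],
  ],
)

```text
t: 8.23
eef_pos: [0.5999, -0.0224, 0.1213]
orientation: [2.053, 2.37, 0.005]
wrist_force: [0.6, -0.0, 0.8]
grip_width: 0.0856
```

Request:
servo_tool(
  plan=[
    [[-0.0271,-0.0214,0,0.91,0.0854],[-0.0274,-0.0209,0,0.91,0.0854],[-0.0277,-0.0205,0,0.91,0.0854],[-0.0281,-0.02,0,0.91,0.0854],[-0.0284,-0.0196,0,0.91,0.0854]],
  ],
)

```text
t: 8.65
eef_pos: [0.51, -0.1724, 0.1162]
orientation: [2.15, 2.29, 0.0]
wrist_force: [0.2, -0.7, 0.3]
grip_width: 0.0858
```

Request:
servo_tool(
  plan=[
    [[-0.0287,-0.0191,0,0.91,0.0854],[-0.029,-0.0187,0,0.91,0.0854],[-0.0293,-0.0182,0,0.91,0.0854],[-0.0296,-0.0178,0,0.91,0.0854],[0,0,0,0,0.0854]],
  ],
)

```text
t: 9.07
eef_pos: [0.4394, -0.2956, 0.1162]
orientation: [2.226, 2.214, -0.003]
wrist_force: [0.1, -0.4, 0.0]
grip_width: 0.0852
```

```bash
cat > stack.py <<'E'
from cell import robot
from axis import *
import sys
s=robot.camera("scene");t=robot.camera("top");pickle.dump((s,t),open("st.pkl","wb"))
a=crop(s,275,260,25,16);b=crop(t,300,165,25,16)
cv2.imwrite(sys.argv[1],cv2.resize(np.hstack([a,b]),(800,400)))
for nm,c,A in(("scene",s,(.5977,-.0223)),("top",t,(.5967,-.0198))):
    P=cloud(c).reshape(-1,3);r=np.hypot(P[:,0]-A[0],P[:,1]-A[1])
    for lo,hi in((.017,.023),(.024,.028),(.032,.040)):
        z=P[(r>lo)&(r<hi),2]*1000;z=z[z<100];h,e=np.histogram(z,bins=np.arange(0,100,3));k=np.argmax(h);zz=z[abs(z-e[k]-1.5)<5]
        print(nm,lo,"n",len(z),"mode",e[k],"median",np.median(zz).round(2))
o=robot.observe();print(np.round(o["eef_pos"],4),np.round(o["wrist_force"],1),o["t"])
E
python3 stack.py pics/k1.png;python3 plan.py .4375 -.29 .05 1.5708 3 .0854
```

```text
scene 0.017 n 68 mode 36 median 36.73
scene 0.024 n 79 mode 36 median 37.27
scene 0.032 n 147 mode 9 median 11.78
top 0.017 n 97 mode 33 median 34.9
top 0.024 n 96 mode 33 median 35.04
top 0.032 n 195 mode 9 median 10.2
[ 0.4412 -0.2918  0.116 ] [-0.1  0.3  0.6] 9.1667
pos [ 441.2 -291.8  116. ] az 1.568 tilt 0.0002 step 0.022056872930765546
[[0.0006, -0.0012, 0.022, -0.05, 0.0854], [0.0006, -0.0012, 0.022, -0.05, 0.0854], [0.0006, -0.0012, 0.022, -0.05, 0.0854]]
```

View pics/k1.png

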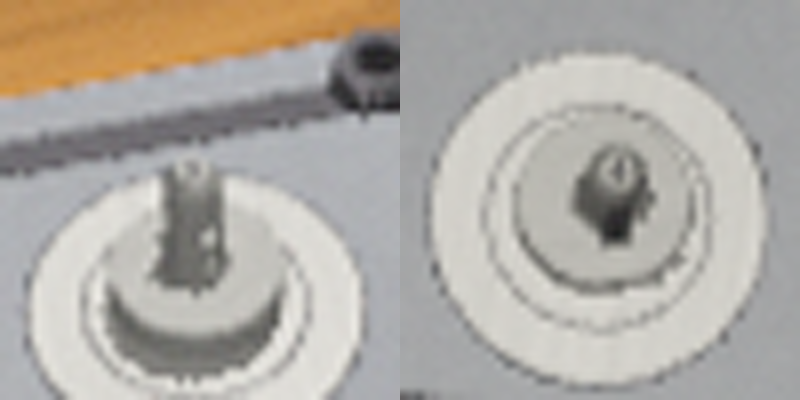

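Request:
servo_tool(
  plan=[
    [[0.0005,-0.001,0.03,0,0.0854],[0.0005,-0.001,0.03,0,0.0854],[0.0004,-0.001,0.03,0,0.0854],[0.0004,-0.0007,0.014,0,0.0854],[0,0,0,0,0.0854]],
  ],
)

```text
t: 9.58
eef_pos: [0.4365, -0.286, 0.0089]
orientation: [-2.215, -2.219, 0.0]
wrist_force: [-0.5, 0.4, -0.1]
grip_width: 0.0855
```

Request:
servo_tool(
  plan=[
    [[0,0,0.004,0,0.0854],[0,0,0,0,0.0854]],
  ],
)

```text
t: 9.75
eef_pos: [0.4389, -0.2887, 0.0084]
orientation: [2.219, 2.222, 0.0]
wrist_force: [-0.6, -0.2, 0.6]
grip_width: 0.0859
```

Request:
servo_tool(
  plan=[
    [[0,-0.001,0,0,0.038],[0,0,0,0,0.038],[0,0,0,0,0.038],[0,0,0,0,0.038],[0,0,0,0,0.038]],
  ],
)

```text
t: 10.17
eef_pos: [0.4377, -0.2895, 0.0094]
orientation: [2.22, 2.22, 0.0]
wrist_force: [-1.5, 2.7, 15.2]
grip_width: 0.0451
```

Request:
servo_tool(
  plan=[
    [[0,0,0,0,0.038],[0,0,0,0,0.038]],
  ],
)

```text
t: 10.33
eef_pos: [0.4377, -0.2895, 0.0094]
orientation: [2.22, 2.22, 0.0]
wrist_force: [-2.5, 1.8, 14.6]
grip_width: 0.045
```

Request:
servo_tool(
  plan=[
    [[0,0,0,0,0.055],[0,0,-0.0025,0,0.055],[0,0,0,0,0.038],[0,0,0,0,0.038],[0,0,0,0,0.038]],
  ],
)

```text
t: 10.75
eef_pos: [0.4373, -0.2891, 0.0116]
orientation: [2.221, 2.221, 0.0]
wrist_force: [-3.6, 3.2, 18.1]
grip_width: 0.0436
```

Request:
servo_tool(
  plan=[
    [[0,0,0,0,0.038],[0,0,0,0,0.038]],
  ],
)

```text
t: 10.92
eef_pos: [0.4373, -0.2891, 0.0116]
orientation: [2.221, 2.221, 0.0]
wrist_force: [-4.0, 2.9, 17.9]
grip_width: 0.0444
```

Request:
servo_tool(
  plan=[
    [[0,0,-0.015,0,0.038],[0,0,-0.03,0,0.038],[0,0,-0.035,0,0.038],[0,0,-0.03,0,0.038],[0,0,-0.015,0,0.038]],
  ],
)

```text
t: 11.33
eef_pos: [0.4381, -0.2898, 0.1388]
orientation: [2.219, 2.219, 0.0]
wrist_force: [0.3, -0.9, -2.3]
grip_width: 0.044
```

Request:
servo_tool(
  plan=[
    [[0,0,0,0,0.038]],
  ],
)

```text
t: 11.42
eef_pos: [0.4387, -0.2903, 0.1387]
orientation: [2.217, 2.218, 0.001]
wrist_force: [0.7, 0.1, -1.6]
grip_width: 0.0438
```

```bash
python3 - <<'E'
from cell import robot
from h import *
o=robot.observe();print(o['eef_pos'],o['orientation'],o['wrist_force'],o['wrist_torque'],o['grip_width'])
s=robot.camera("scene");t=robot.camera("top")
u,v=proj(s,[o['eef_pos']])[0].astype(int);print(u,v)
p,q=proj(t,[o['eef_pos']])[0].astype(int)
cv2.imwrite("pics/c1.png",cv2.resize(np.hstack([crop(s,u,v,30,13),crop(t,p,q,30,13)]),(800,400)))
P=cloud(s)
for v in range(v-16,v+22,2): print(v,[ "%4d"%(P[v,x,2]*1000) for x in range(u-24,u+24,2)])
E
python3 plan.py .5975 -.0212 .13 1.785 11 .038
```

```text
[ 0.43871833 -0.29034465  0.1386979 ] [2.21733282e+00 2.21752867e+00 6.06895346e-04] [ 0.67727997  0.13724643 -1.58611105] [-0.0656136   0.01685726  0.05804009] 0.0438105123596414
155 231
215 ['   0', '  -2', '   1', ' 211', ' 220', ' 220', ' 218', '   0', '   0', '   1', '   4', '  -3', '   1', '  -3', ' 204', ' 198', ' 196', ' 189', ' 186', ' 192', ' 191', '   0', '   1', '  -5']
217 [' 200', '  -2', '   0', ' 208', ' 215', ' 214', ' 214', '   0', '   0', '   0', '  -2', '  -1', '   4', '   4', '   2', ' 191', ' 189', ' 189', ' 181', '   0', '   1', '   0', '  -3', '  -2']
219 [' 197', ' 195', ' 191', ' 195', ' 210', ' 208', '   0', '   0', '  -2', '   0', '  -2', '   0', '  -1', '  -2', '   1', ' 179', ' 182', ' 181', '   0', '   0', '   1', '  -3', '   0', '  -2']
221 [' 205', ' 195', ' 193', ' 198', ' 200', ' 195', '   0', '  -1', '  -2', '   0', '  -1', '   0', '  -1', '   2', ' 131', '   3', ' 175', ' 170', ' 166', '   0', '   0', '   2', '   1', '  -1']
223 [' 198', ' 195', ' 189', ' 191', ' 192', ' 188', ' 173', '   1', '   1', '  -2', ' 133', ' 131', ' 133', ' 134', ' 131',
[... 2643 characters left out ...]
3', '   1', '   0', '   0', '  -1', '   0', '   0', '   0', '   1', '   0', '   0', '  -3', '   0', '   0', '   0', '  -1', '   2', '   4', '  -1', '   2', '  -1', '   0', '  -3', '  -3']
pos [ 437.  -288.9  135. ] az 1.571 tilt 0.0002 step 0.028375150361541965
[[0.0243, 0.0146, 0.0005, -1.12, 0.038], [0.024, 0.0151, 0.0005, -1.12, 0.038], [0.0237, 0.0155, 0.0005, -1.12, 0.038], [0.0234, 0.016, 0.0005, -1.12, 0.038], [0.0231, 0.0164, 0.0005, -1.12, 0.038]]
[[0.0228, 0.0169, 0.0005, -1.12, 0.038], [0.0225, 0.0173, 0.0005, -1.12, 0.038], [0.0221, 0.0178, 0.0005, -1.12, 0.038], [0.0218, 0.0182, 0.0005, -1.12, 0.038], [0.0214, 0.0186, 0.0005, -1.12, 0.038]]
[[0.021, 0.019, 0.0005, -1.12, 0.038]]
```

View pics/c1.png

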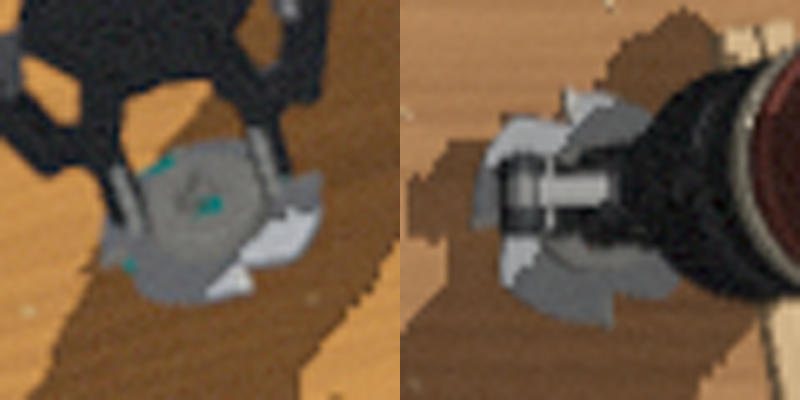

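Request:
servo_tool(
  plan=[
    [[0.0243,0.0146,0.0005,-1.12,0.038],[0.024,0.0151,0.0005,-1.12,0.038],[0.0237,0.0155,0.0005,-1.12,0.038],[0.0234,0.016,0.0005,-1.12,0.038],[0.0231,0.0164,0.0005,-1.12,0.038]],
  ],
)

```text
t: 11.93
eef_pos: [0.5092, -0.1657, 0.1306]
orientation: [-2.107, -2.326, 0.002]
wrist_force: [1.2, -0.0, -2.1]
grip_width: 0.0439
```

Request:
servo_tool(
  plan=[
    [[0.0228,0.0169,0.0005,-1.12,0.038],[0.0225,0.0173,0.0005,-1.12,0.038],[0.0221,0.0178,0.0005,-1.12,0.038],[0.0218,0.0182,0.0005,-1.12,0.038],[0.0214,0.0186,0.0005,-1.12,0.038]],
  ],
)

```text
t: 12.35
eef_pos: [0.5821, -0.0441, 0.1279]
orientation: [-1.991, -2.426, 0.003]
wrist_force: [1.0, -0.6, -1.3]
grip_width: 0.044
```

Request:
servo_tool(
  plan=[
    [[0.021,0.019,0.004,-1.12,0.038],[0,0,0.004,0,0.038],[0,0,0,0,0.038]],
  ],
)

```text
t: 12.6
eef_pos: [0.5961, -0.0199, 0.1192]
orientation: [-1.965, -2.446, 0.004]
wrist_force: [-0.6, -0.5, -3.1]
grip_width: 0.0439
```

```bash
python3 plan.py .5972 -.0215 .10 1.79 5 .038
```

```text
pos [596.1 -19.9 119.2] az 1.788 tilt 0.0046 step 0.003857722118984329
[[-0.0004, 0.0002, 0.0038, -0.02, 0.038], [-0.0004, 0.0002, 0.0038, -0.02, 0.038], [-0.0004, 0.0002, 0.0038, -0.02, 0.038], [-0.0004, 0.0002, 0.0038, -0.02, 0.038], [-0.0004, 0.0002, 0.0038, -0.02, 0.038]]
```

Request:
servo_tool(
  plan=[
    [[-0.0005,0.0003,0.005,0,0.038],[-0.0005,0.0003,0.005,0,0.038],[-0.0004,0.0002,0.004,0,0.038],[-0.0004,0.0002,0.004,0,0.038],[0,0,0,0,0.038]],
  ],
)

```text
t: 13.02
eef_pos: [0.5981, -0.0236, 0.1033]
orientation: [-1.971, -2.445, 0.001]
wrist_force: [-0.1, -0.2, -2.0]
grip_width: 0.0438
```

Request:
servo_tool(
  plan=[
    [[0,0,0.002,0,0.038],[0,0,0.002,0,0.038],[0,0,0.002,0,0.038],[0,0,0,0,0.038]],
  ],
)

```text
t: 13.35
eef_pos: [0.5987, -0.023, 0.098]
orientation: [-1.97, -2.447, 0.0]
wrist_force: [-0.8, -0.3, -2.1]
grip_width: 0.0441
```

Request:
servo_tool(
  plan=[
    [[0.0016,-0.001,0.002,0,0.038],[0,0,0.002,0,0.038],[0,0,0.002,0,0.038],[0,0,0.002,0,0.038],[0,0,0,0,0.038]],
  ],
)

```text
t: 13.77
eef_pos: [0.5972, -0.0215, 0.0898]
orientation: [-1.97, -2.447, 0.0]
wrist_force: [-0.2, -0.3, -2.7]
grip_width: 0.044
```

Request:
servo_tool(
  plan=[
    [[0,0,0.002,0,0.038],[0,0,0.002,0,0.038],[0,0,0,0,0.038]],
  ],
)

```text
t: 14.02
eef_pos: [0.5973, -0.0216, 0.0859]
orientation: [-1.97, -2.447, 0.0]
wrist_force: [0.0, 0.9, -3.4]
grip_width: 0.0443
```

Request:
servo_tool(
  plan=[
    [[0,0,0.0015,0,0.038],[0,0,0.0015,0,0.038],[0,0,0.0015,0,0.038],[0,0,0,0,0.038]],
  ],
)

```text
t: 14.35
eef_pos: [0.5973, -0.0216, 0.0815]
orientation: [-1.97, -2.447, 0.0]
wrist_force: [-0.8, -0.2, -1.7]
grip_width: 0.0443
```

Request:
servo_tool(
  plan=[
    [[0,0,0.0015,0,0.038],[0,0,0.0015,0,0.038],[0,0,0,0,0.038]],
  ],
)

```text
t: 14.6
eef_pos: [0.5973, -0.0216, 0.0785]
orientation: [-1.97, -2.447, 0.0]
wrist_force: [0.1, 0.3, -2.4]
grip_width: 0.044
```

Request:
servo_tool(
  plan=[
    [[0,0,0.003,0,0.038],[0,0,0.003,0,0.038],[0,0,0.003,0,0.038],[0,0,0,0,0.038]],
  ],
)

```text
t: 14.93
eef_pos: [0.5986, -0.0218, 0.0703]
orientation: [1.969, 2.445, 0.002]
wrist_force: [2.1, -0.4, 0.0]
grip_width: 0.044
```

Request:
servo_tool(
  plan=[
    [[0,0,0.003,0,0.038],[0,0,0.003,0,0.038],[0,0,0.003,0,0.038],[0,0,0,0,0.038]],
  ],
)

```text
t: 15.27
eef_pos: [0.5986, -0.0218, 0.0618]
orientation: [1.969, 2.445, 0.002]
wrist_force: [2.3, -0.9, 1.3]
grip_width: 0.0442
```

Request:
servo_tool(
  plan=[
    [[0,0,0.003,0,0.038],[0,0,0.003,0,0.038],[0,0,0.003,0,0.038],[0,0,0,0,0.038]],
  ],
)

```text
t: 15.6
eef_pos: [0.5986, -0.0218, 0.0527]
orientation: [1.969, 2.445, 0.002]
wrist_force: [1.9, 0.0, -0.0]
grip_width: 0.044
```

Request:
servo_tool(
  plan=[
    [[0,0,0.002,0,0.038],[0,0,0.0015,0,0.038],[0,0,0,0,0.038]],
  ],
)

```text
t: 15.85
eef_pos: [0.5986, -0.0218, 0.0494]
orientation: [1.969, 2.445, 0.002]
wrist_force: [0.4, -0.5, 6.6]
grip_width: 0.0441
```

Request:
servo_tool(
  plan=[
    [[0,0,0.0015,0,0.038],[0,0,0,0,0.038]],
  ],
)

```text
t: 16.02
eef_pos: [0.5986, -0.0218, 0.0483]
orientation: [1.969, 2.445, 0.002]
wrist_force: [-2.1, -0.1, 14.2]
grip_width: 0.0441
```

Request:
servo_tool(
  plan=[
    [[0,0,0.0006,0,0.038],[0,0,0,0,0.038]],
  ],
)

```text
t: 16.18
eef_pos: [0.5986, -0.0218, 0.048]
orientation: [1.969, 2.445, 0.002]
wrist_force: [-3.6, 0.1, 19.7]
grip_width: 0.0442
```

Seated on the spacer as it seems (stop at the expected height). Release and rise.

Request:
servo_tool(
  plan=[
    [[0,0,-0.001,0,0.0854],[0,0,0,0,0.0854],[0,0,0,0,0.0854],[0,0,-0.01,0,0.0854],[0,0,-0.035,0,0.0854]],
  ],
)

```text
t: 16.6
eef_pos: [0.5938, -0.0211, 0.0884]
orientation: [-1.965, -2.441, 0.007]
wrist_force: [-0.2, -0.7, -0.0]
grip_width: 0.0852
```

Request:
servo_tool(
  plan=[
    [[0,0,-0.025,0,0.0854],[0,0,0,0,0.0854]],
  ],
)

```text
t: 16.77
eef_pos: [0.6005, -0.022, 0.1227]
orientation: [1.966, 2.442, 0.006]
wrist_force: [1.4, -0.3, 0.3]
grip_width: 0.0854
```

```bash
python3 plan.py .585 -.306 .11 1.5708 9 .0854
```

```text
pos [600.5 -22.  122.7] az 1.786 tilt 0.0074 step 0.03163486651169713
[[-0.0305, -0.0084, 0.0014, 1.37, 0.0854], [-0.0307, -0.0077, 0.0014, 1.37, 0.0854], [-0.0308, -0.007, 0.0014, 1.37, 0.0854], [-0.031, -0.0062, 0.0014, 1.37, 0.0854], [-0.0311, -0.0055, 0.0014, 1.37, 0.0854]]
[[-0.0312, -0.0047, 0.0014, 1.37, 0.0854], [-0.0314, -0.004, 0.0014, 1.37, 0.0854], [-0.0314, -0.0032, 0.0014, 1.37, 0.0854], [-0.0315, -0.0025, 0.0014, 1.37, 0.0854]]
```

Request:
servo_tool(
  plan=[
    [[-0.0305,-0.0084,0.0014,1.37,0.0854],[-0.0307,-0.0077,0.0014,1.37,0.0854],[-0.0308,-0.007,0.0014,1.37,0.0854],[-0.031,-0.0062,0.0014,1.37,0.0854],[-0.0311,-0.0055,0.0014,1.37,0.0854]],
  ],
)

```text
t: 17.18
eef_pos: [0.5885, -0.1808, 0.1103]
orientation: [-2.114, -2.324, 0.0]
wrist_force: [-0.1, -0.3, -0.3]
grip_width: 0.0855
```

Request:
servo_tool(
  plan=[
    [[-0.0312,-0.0047,0.0014,1.37,0.0854],[-0.0314,-0.004,0.0014,1.37,0.0854],[-0.0314,-0.0032,0.0014,1.37,0.0854],[-0.0315,-0.0025,0.0014,1.37,0.0854],[0,0,0,0,0.0854]],
  ],
)

```text
t: 17.6
eef_pos: [0.5812, -0.3113, 0.1043]
orientation: [2.227, 2.213, -0.002]
wrist_force: [0.3, 0.5, 0.6]
grip_width: 0.0855
```

```bash
python3 stack.py pics/k2.png;python3 plan.py .5845 -.3065 .002 1.5708 5 .0854
```

```text
scene 0.017 n 68 mode 54 median 54.91
scene 0.024 n 93 mode 42 median 43.52
scene 0.032 n 266 mode 42 median 43.34
top 0.017 n 111 mode 51 median 52.85
top 0.024 n 69 mode 42 median 42.23
top 0.032 n 260 mode 39 median 41.61
[ 0.5814 -0.3065  0.1043] [ 0.6  1.2 -0.2] 17.7
pos [ 581.4 -306.5  104.3] az 1.569 tilt 0.0007 step 0.02046511945801732
[[0.0, 0.0006, 0.0205, -0.02, 0.0854], [0.0, 0.0006, 0.0205, -0.02, 0.0854], [0.0, 0.0006, 0.0205, -0.02, 0.0854], [0.0, 0.0006, 0.0205, -0.02, 0.0854], [0.0, 0.0006, 0.0205, -0.02, 0.0854]]
```

View pics/k2.png

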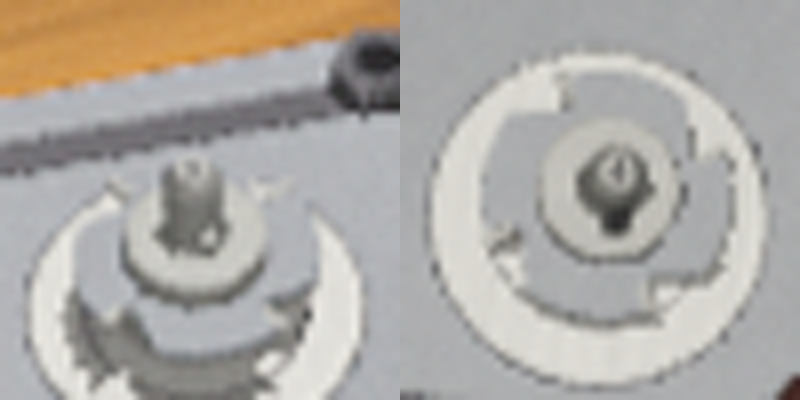

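Request:
servo_tool(
  plan=[
    [[0,0.0007,0.028,0,0.0854],[0,0.0007,0.028,0,0.0854],[0,0.0007,0.028,0,0.0854],[0,0.0008,0.012,0,0.0854],[0,0,0,0,0.0854]],
  ],
)

```text
t: 18.12
eef_pos: [0.5831, -0.303, 0.0057]
orientation: [-2.216, -2.219, 0.001]
wrist_force: [0.1, 0.4, 0.5]
grip_width: 0.0857
```

Request:
servo_tool(
  plan=[
    [[0,0,0.0045,0,0.0854],[0,0,0,0,0.0854]],
  ],
)

```text
t: 18.28
eef_pos: [0.5856, -0.3055, 0.0051]
orientation: [2.22, 2.221, 0.001]
wrist_force: [0.0, 0.2, 0.6]
grip_width: 0.0853
```

Request:
servo_tool(
  plan=[
    [[0,0,0.001,0,0.04],[0,0,0,0,0.04],[0,0,0,0,0.04],[0,0,0,0,0.04],[0,0,0,0,0.04]],
  ],
)

```text
t: 18.7
eef_pos: [0.5854, -0.3059, 0.0048]
orientation: [2.22, 2.22, 0.001]
wrist_force: [-2.1, 3.4, 12.5]
grip_width: 0.0462
```

Request:
servo_tool(
  plan=[
    [[0,0,0,0,0.04],[0,0,0,0,0.04]],
  ],
)

```text
t: 18.87
eef_pos: [0.5855, -0.3058, 0.0049]
orientation: [2.22, 2.22, 0.001]
wrist_force: [-2.6, 2.6, 10.9]
grip_width: 0.0465
```

Request:
servo_tool(
  plan=[
    [[0,0,-0.015,0,0.04],[0,0,-0.03,0,0.04],[0,0,-0.035,0,0.04],[0,0,-0.03,0,0.04],[0,0,-0.01,0,0.04]],
  ],
)

```text
t: 19.28
eef_pos: [0.5869, -0.307, 0.1286]
orientation: [2.217, 2.217, 0.002]
wrist_force: [1.0, -0.5, -0.4]
grip_width: 0.0463
```

Request:
servo_tool(
  plan=[
    [[0,0,0,0,0.04]],
  ],
)

```text
t: 19.37
eef_pos: [0.5866, -0.3068, 0.1268]
orientation: [2.217, 2.217, 0.002]
wrist_force: [0.5, 0.1, -0.8]
grip_width: 0.0464
```

```bash
python3 plan.py .5981 -.0216 .118 1.841 10 .04; python3 - <<'E'
from cell import robot
from h import *
o=robot.observe();print(o['eef_pos'],o['wrist_force'],o['grip_width'])
s=robot.camera("scene")
u,v=proj(s,[o['eef_pos']])[0].astype(int)
cv2.imwrite("pics/d1.png",crop(s,u,v,28,14)[:600])
P=cloud(s)
for y in range(v-12,v+20,2): print(y,[ "%4d"%(P[y,x,2]*1000) for x in range(u-18,u+20,2)])
E
```

```text
pos [ 586.6 -306.8  126.8] az 1.571 tilt 0.006 step 0.028555984989939498
[[0.0285, 0.0011, 0.0009, -1.55, 0.04], [0.0285, 0.0019, 0.0009, -1.55, 0.04], [0.0284, 0.0027, 0.0009, -1.55, 0.04], [0.0283, 0.0035, 0.0009, -1.55, 0.04], [0.0282, 0.0042, 0.0009, -1.55, 0.04]]
[[0.0281, 0.005, 0.0009, -1.55, 0.04], [0.028, 0.0057, 0.0009, -1.55, 0.04], [0.0278, 0.0065, 0.0009, -1.55, 0.04], [0.0276, 0.0072, 0.0009, -1.55, 0.04], [0.0274, 0.008, 0.0009, -1.55, 0.04]]
[ 0.58662053 -0.30679446  0.12676167] [ 0.52892047  0.12694996 -0.83222816] 0.04639870982559001
266 [' 206', ' 204', ' 201', '   0', '  -3', '   0', '   0', '   0', '   0', ' 874', '  -2', '  -2', '   1', ' 175', ' 174', ' 170', '   0', '   0', '   0']
268 [' 200', ' 199', ' 195', '   2', '   0', '  -4', '  -3', '   1', '   0', '  -2', '   0', '  -1', '   0', ' 168', ' 163', ' 158', '   0', '   2', '   0']
270 [' 187', ' 187', '  -1', '   0', '   0', '   0', '   0', ' 131', ' 133', ' 133', ' 131', ' 131', ' 135', ' 161', ' 157', ' 149', ' 148', '   0', '  -1']
272 [' 182', ' 179', ' 164', '  -2', '   0', ' 134', ' 130', ' 134', ' 
[... 1269 characters left out ...]
 '   2', '   0', '  -3', '  -1', '   2', '   1', '   0', '   3', '   3']
290 ['   1', '   1', '  -2', '  -1', '  -1', '   0', '  -1', '  -2', '   0', '   2', '   1', '   0', '   0', '   0', '  -1', '   0', '   0', '   0', '  -2']
292 ['   2', '   1', '   2', '  -1', '   2', '   0', '  -1', '  -2', '  -1', '   0', '   0', '  -1', '   0', '  -1', '   0', '   0', '   0', '  -1', '  -2']
294 ['  -3', '   0', '   0', '   1', '   1', '   2', '   0', '  -2', '   0', '   0', '   0', '   0', '   2', '  -2', '  -2', '   2', '  -1', '   2', '   2']
296 ['   2', '   0', '   0', '   0', '   2', '   2', '  -2', '   0', '   0', '   0', '   0', '   1', '  -3', '   0', '   0', '  -2', '   2', '  -4', '   0']
```

View pics/d1.png

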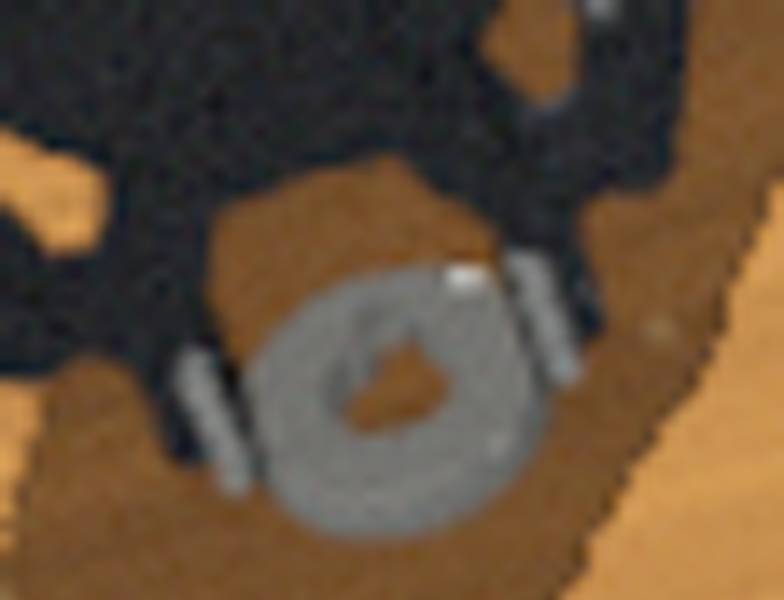

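Request:
servo_tool(
  plan=[
    [[0.0285,0.0011,0.0009,-1.55,0.04],[0.0285,0.0019,0.0009,-1.55,0.04],[0.0284,0.0027,0.0009,-1.55,0.04],[0.0283,0.0035,0.0009,-1.55,0.04],[0.0282,0.0042,0.0009,-1.55,0.04]],
  ],
)

```text
t: 19.83
eef_pos: [0.5891, -0.1613, 0.1162]
orientation: [-2.063, -2.365, 0.002]
wrist_force: [0.4, 0.1, -0.5]
grip_width: 0.0465
```

Request:
servo_tool(
  plan=[
    [[0.0281,0.005,0.0009,-1.55,0.04],[0.028,0.0057,0.0009,-1.55,0.04],[0.0278,0.0065,0.0009,-1.55,0.04],[0.0276,0.0072,0.0009,-1.55,0.04],[0.0274,0.008,0.0009,-1.55,0.04]],
  ],
)

```text
t: 20.25
eef_pos: [0.5946, -0.0189, 0.1118]
orientation: [-1.898, -2.499, 0.003]
wrist_force: [1.3, -0.5, -0.4]
grip_width: 0.0463
```

Request:
servo_tool(
  plan=[
    [[0,0,0.005,0,0.04],[0,0,0.005,0,0.04],[0,0,0,0,0.04],[0,0,0,0,0.04]],
  ],
)

```text
t: 20.58
eef_pos: [0.5954, -0.0212, 0.1028]
orientation: [-1.902, -2.498, 0.002]
wrist_force: [0.0, 0.3, -1.4]
grip_width: 0.0461
```

```bash
python3 plan.py .5981 -.0216 .093 1.841 4 .04
```

```text
pos [595.4 -21.2 102.8] az 1.84 tilt 0.0023 step 0.002534111991809237
[[-0.0003, 0.0006, 0.0024, -0.01, 0.04], [-0.0003, 0.0006, 0.0024, -0.01, 0.04], [-0.0003, 0.0006, 0.0024, -0.01, 0.04], [-0.0003, 0.0006, 0.0024, -0.01, 0.04]]
```

Request:
servo_tool(
  plan=[
    [[-0.0003,0.0007,0.003,0,0.04],[-0.0003,0.0007,0.003,0,0.04],[-0.0003,0.0006,0.003,0,0.04],[-0.0003,0.0006,0.003,0,0.04],[0,0,0,0,0.04]],
  ],
)

```text
t: 21.0
eef_pos: [0.5988, -0.0212, 0.0914]
orientation: [-1.902, -2.5, 0.001]
wrist_force: [-0.0, -0.1, -1.0]
grip_width: 0.0466
```

Request:
servo_tool(
  plan=[
    [[0,0,0.002,0,0.04],[0,0,0.002,0,0.04],[0,0,0.002,0,0.04],[0,0,0,0,0.04]],
  ],
)

```text
t: 21.33
eef_pos: [0.5989, -0.0208, 0.0857]
orientation: [-1.901, -2.5, 0.0]
wrist_force: [0.3, 0.6, -1.4]
grip_width: 0.0465
```

Request:
servo_tool(
  plan=[
    [[-0.0005,-0.0008,0.002,0,0.04],[0,0,0.002,0,0.04],[0,0,0.0015,0,0.04],[0,0,0.0015,0,0.04],[0,0,0,0,0.04]],
  ],
)

```text
t: 21.75
eef_pos: [0.5983, -0.0216, 0.0787]
orientation: [-1.901, -2.5, 0.0]
wrist_force: [0.2, -0.2, -0.8]
grip_width: 0.0466
```

Request:
servo_tool(
  plan=[
    [[0,0,0.0015,0,0.04],[0,0,0.0015,0,0.04],[0,0,0,0,0.04]],
  ],
)

```text
t: 22.0
eef_pos: [0.5983, -0.0216, 0.0758]
orientation: [-1.902, -2.5, 0.0]
wrist_force: [0.3, -1.0, -1.9]
grip_width: 0.0463
```

Request:
servo_tool(
  plan=[
    [[0,0,0.002,0,0.04],[0,0,0.002,0,0.04],[0,0,0.002,0,0.04],[0,0,0,0,0.04]],
  ],
)

```text
t: 22.33
eef_pos: [0.5981, -0.0216, 0.0696]
orientation: [-1.901, -2.5, 0.001]
wrist_force: [0.1, 0.2, -1.1]
grip_width: 0.0463
```

Request:
servo_tool(
  plan=[
    [[0,0,0.0025,0,0.04],[0,0,0.0025,0,0.04],[0,0,0.0025,0,0.04],[0,0,0,0,0.04]],
  ],
)

```text
t: 22.67
eef_pos: [0.5997, -0.0216, 0.0634]
orientation: [1.9, 2.499, 0.003]
wrist_force: [3.3, 0.8, 0.8]
grip_width: 0.0463
```

Request:
servo_tool(
  plan=[
    [[0,-0.0004,0.0015,0,0.04],[0,0,0.0015,0,0.04],[0,0,0,0,0.04]],
  ],
)

```text
t: 22.92
eef_pos: [0.5998, -0.0216, 0.0611]
orientation: [1.9, 2.499, 0.004]
wrist_force: [2.2, 2.2, 9.3]
grip_width: 0.0462
```

Request:
servo_tool(
  plan=[
    [[0,0,0.0015,0,0.04],[0,0,0,0,0.04]],
  ],
)

```text
t: 23.08
eef_pos: [0.5998, -0.0216, 0.0597]
orientation: [1.9, 2.499, 0.004]
wrist_force: [0.6, 1.4, 9.9]
grip_width: 0.0465
```

Request:
servo_tool(
  plan=[
    [[0,0,0.001,0,0.04],[0,0,0,0,0.04]],
  ],
)

```text
t: 23.25
eef_pos: [0.5998, -0.0216, 0.0592]
orientation: [1.899, 2.498, 0.004]
wrist_force: [-1.8, 2.8, 18.3]
grip_width: 0.0464
```

Request:
servo_tool(
  plan=[
    [[0,0,0.0005,0,0.04],[0,0,0,0,0.04]],
  ],
)

```text
t: 23.42
eef_pos: [0.5998, -0.0216, 0.0591]
orientation: [1.899, 2.498, 0.004]
wrist_force: [-2.8, 1.7, 23.4]
grip_width: 0.0462
```

Request:
servo_tool(
  plan=[
    [[0,0,-0.0015,0,0.0854],[0,0,0,0,0.0854],[0,0,0,0,0.0854],[0,0,-0.01,0,0.0854],[0,0,-0.03,0,0.0854]],
  ],
)

```text
t: 23.83
eef_pos: [0.5949, -0.0213, 0.0949]
orientation: [-1.898, -2.495, 0.006]
wrist_force: [-1.0, 0.4, 0.1]
grip_width: 0.0855
```

Request:
servo_tool(
  plan=[
    [[0,0,-0.035,0,0.0854],[0.01,-0.02,-0.02,0,0.0854],[0.03,-0.025,0,0,0.0854],[0.03,-0.025,0,0,0.0854],[0.03,-0.02,0,0,0.0854]],
  ],
)

```text
t: 24.25
eef_pos: [0.4827, 0.0509, 0.1537]
orientation: [1.903, 2.5, -0.0]
wrist_force: [0.5, 0.9, -0.2]
grip_width: 0.0853
```

Request:
servo_tool(
  plan=[
    [[0.03,-0.025,0,0,0.0854],[0.03,-0.025,0,0,0.0854],[0.02,-0.02,0,0,0.0854],[0,0,0,0,0.0854],[0,0,0,0,0.0854]],
  ],
)

```text
t: 24.67
eef_pos: [0.3949, 0.1096, 0.1537]
orientation: [1.899, 2.502, 0.001]
wrist_force: [-0.1, -0.5, 0.2]
grip_width: 0.0853
```

```bash
python3 stack.py pics/k3.png; python3 - <<'E'
from h import *
s,t=pickle.load(open("st.pkl","rb"));cv2.imwrite("pics/full_s.png",s["color"]);cv2.imwrite("pics/full_t.png",t["color"])
E
```

```text
scene 0.017 n 75 mode 66 median 67.06
scene 0.024 n 142 mode 42 median 43.7
scene 0.032 n 233 mode 42 median 43.08
top 0.017 n 115 mode 63 median 65.54
top 0.024 n 76 mode 39 median 41.7
top 0.032 n 257 mode 39 median 41.34
[0.3968 0.1089 0.1536] [ 0.3 -0.4 -0.6] 24.7667
```

View pics/k3.png

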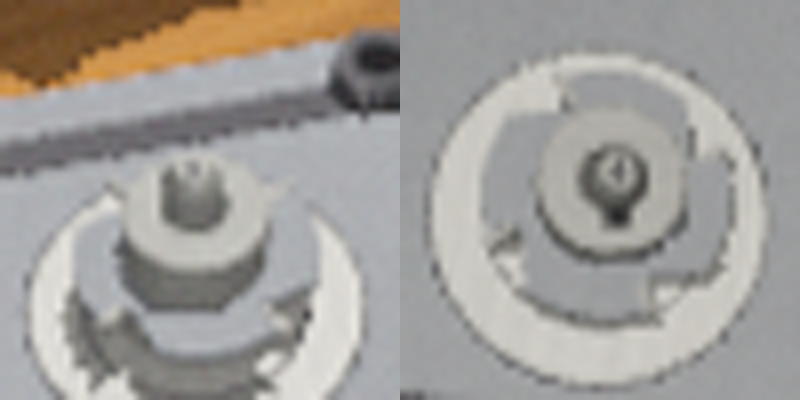

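View pics/full_s.png

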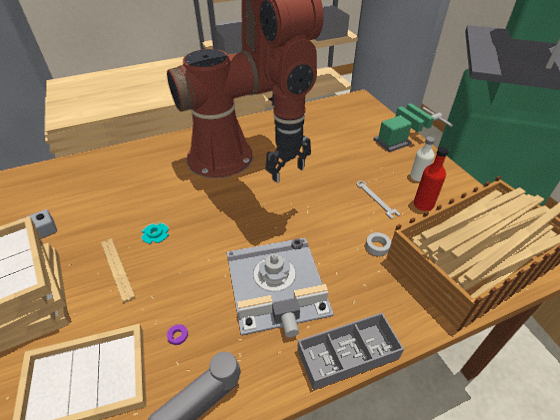

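```bash
python3 - <<'E'
from cell import robot
print(robot.observe()["qd"].round(3)); print(robot.sign_off())
E
```

```text
[-0.013  0.016  0.011 -0.001 -0.     0.001]
the job is handed in; nothing more can be done
None
```

I threaded the spacer, then the cutter hub up, then the thin collar onto the spindle, and handed the job in at about 25 s of the 72 s allowed. All three keyways went over the key at the first try. I pushed each ring down past the balls until it met a firm stop at about 20–23 N.

| Surface | Scene camera (mm above bench) | Top camera (mm above bench) | Expected (mm) |
|---|---|---|---|
| Spacer top (measured before the cutter went on) | 37 | 35 | 36 |
| Cutter hub top (measured before the collar went on) | 54.9 | 52.9 | 54 |
| Cutter disc top (last check) | 43–44 | 41.5 | 42.7 |
| Collar top (last check) | 67.1 | 65.5 | 66 |

- **Heights:** the two cameras differ by about 2 mm, within their calibration. Their means match a closed stack within 0.5 mm. The arm's own heights at each stop also agreed within about 1 mm.
- **Push force:** the spacer and collar stops read 23 N for a moment, slightly above the 8–20 N you gave for passing the balls. This was at the stop, not on a ball.
- **Bystanders and arm:** in the last pictures the nut, spare ring, spanner, rail, flask and both look-alikes appear where they were, though I judged that by eye and did not measure it. The arm was clear with the gripper open.

I did not measure tilt or centring on the finished stack. I rely on the loose fit of the bores, flat depth readings and near-zero side forces for those.

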